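Find the blind bore of a coil spacer by feel and hold it bore-up

ROBOT

A 7-joint arm with a two-finger parallel gripper is mounted at the origin on the work surface. World frame = base frame: x ahead of the robot, y to its left, z up, the work surface at z = 0. Lengths are in m, angles in rad, forces in N, time in s.
With the tool pointing down it reaches from about 0.425 to 0.875 m from the base axis. Payload 4.7 kg.
Tool frame: the origin (TCP) lies at the very end of the fingers, on their centre line; the grasp point (between the pads) lies 19 mm behind it (manip.tcp_to_grasp is the distance from the TCP to the grasp point, in m); z points along the fingers, y is the direction in which the jaws open and shut (so a half turn about z gives the same grasp; the last joint's range is limited). The gripper opens to 85 mm and grips with 20 to 120 N. Pads are 22 mm wide; open, the fingers measure 114 mm over their backs; the gripper's body (76 mm by 85 mm) begins 54 mm behind the grasp point. The pads swing forward as they close: fully open they stand 13 mm farther back than shut.
Start: joints at [-1.12, 0.321, -0.07, 1.45, 0.023, 1.371, -0.057], TCP at [0.275, 0.589, 0.231] pointing down, gripper open.
Joint ranges: [-2.86, 2.86], [-0.3, 2.09], [-1.38, 1.24], [0.06, 2.45], [-1.56, 4.7], [0.09, 2.05], [-2.69, 2.69]. Speed limits (rad/s): [2.57, 2.57, 3.14, 3.14, 3.14, 3.14, 3.14].

INTERFACE

Orientations are given as [roll, pitch, yaw] about the fixed x, y, z axes, in that order (R = Rz(yaw) Ry(pitch) Rx(roll)).
In Python, from bench import manip gives the robot as it stands. The module is installed in compiled form; this text tells all that it offers.
- The arm moves only by the shell command python3 -m handwheel 'ROWS'. ROWS is a JSON object of lists of equal length, an entry for each row: "grip": the closure, from 0 (fully open) to 1 (shut); "dp": the shift along the tool's x, y, z in m, a list of three; "spin": the turn about the tool's z in degrees. In form: {"grip": [grip, ...], "dp": [[tx, ty, tz], ...], "spin": [spin, ...]}. A call has 1 to 12 rows; each row is the pose to reach, as a shift and turn from the pose measured when the call began, along the tool's axes at that moment; what a row does not reach only later rows make up. A row lasts 1/12 s, in which the tool goes at most 41.7 mm and 7.16 degrees, less where a joint would pass 70% of its speed; a pose out of reach is approached as far as the arm can. A call with a gripper value outside its range is refused whole. The fingers move at their own pace and stop on an object; the grip force is fixed at half the most. Time passes only in rows, so rows that repeat a pose let the fingers close. It gives the time, the measured TCP pose, the force and the opening at its end, in the units of the state.
- manip.get_obs(): the state, without advancing time (a new reading comes with each control period).
- manip.get_image(name): name is "side" or "top"; returns a dict with "pixels" (384x512x3 uint8, blue, green, red), "intrinsics" (3x3 intrinsics, pixels), "k1" (the pictures are not rectified: a ray, as slopes to the right and down, at radius r is drawn at 1 + k1 r^2 times it, then the intrinsics apply), "rvec" (rotation vector, rad) and "tvec" (3), from world to camera coordinates, as OpenCV has them. Camera axes: x right, y down, z forward; pixel columns grow to the right and rows downward; lengths in m; the calibration is good to about 2 mm. A picture is of the moment at which its call begins. There is no depth.
- manip.job_done(): hands the job in, once; it reports no verdict.
The state is a dict: "time_s": time; "joint_pos": joint angles; "joint_vel": joint speeds; "effort": joint torques, N m; "ee_pos": TCP position; "tool_rot": TCP orientation; "contact_force": force on the tool from outside, world axes, zero at the start; "ft_torque": the same for the moment, N m; "width": opening from 0.0 (shut) to 1.0 (fully open).
Only numpy, scipy, OpenCV 4.12 (cv2) and the standard library are available. Lean on these libraries where they do the work, as an engineer would, in place of code of your own. Each camera call takes 0.05 s, during which the arm holds its last target.

TASK

Take the white spacer in the left-hand cradle (left as seen from the robot) and find by feel which end has the blind hole: slide it along its cradle towards the pin as far as it will go; the bored end slips over the pin, the plain end stops against its tip. Then lift it out, turn it so that the hole faces straight up, and finish while holding it still like that in the gripper, more than 10 cm above the bench and touching nothing else, ready to take the stem of the coil's top ball. Leave the other spacer and everything else on the bench where it is.

Things in the scene. Friction and masses are not known exactly. Their poses are not given: they have to be found in the camera images.
- cradle_1: plywood cradle fixed to the bench, the twin of cradle_2; either may be the left one (positive world y). Base 90 x 144 x 10 mm. Origin: on the bench under mid-trough; z up; y along the trough to the pin end, always roughly to the robot's left (within 20 degrees). Ends: a post at +y (inner face y = +62 mm) and a cheek at -y (inner face y = -50 mm), each 50 mm wide, top 58 mm above the bench.
- cradle_2: plywood cradle fixed to the bench, the twin of cradle_1; either may be the left one (positive world y). Base 90 x 144 x 10 mm. Origin: on the bench under mid-trough; z up; y along the trough to the pin end, always roughly to the robot's left (within 20 degrees). Ends: a post at +y (inner face y = +62 mm) and a cheek at -y (inner face y = -50 mm), each 50 mm wide, top 58 mm above the bench.
- cradle_1_pin (a point): tip of cradle_1's steel pin: 8 mm thick, level, on the spacer's axis, sticking out 18 mm from the +y post towards -y. Slid to the pin, a spacer's centre stops at cradle y = +16 mm if its plain end meets the tip, or goes on to y = +34 mm (end against the post) if its bore takes the pin in; 4 mm play around the pin.
- cradle_2_pin (a point): tip of cradle_2's steel pin: 8 mm thick, level, on the spacer's axis, sticking out 18 mm from the +y post towards -y. Slid to the pin, a spacer's centre stops at cradle y = +16 mm if its plain end meets the tip, or goes on to y = +34 mm (end against the post) if its bore takes the pin in; 4 mm play around the pin.
- cradle_1_trough (a point): mid-trough of cradle_1, on the spacer's axis, 50 mm above the bench. Two level steel rods along y, 10 mm thick, 24 mm apart between centres, carry the spacer; they lie under it, narrower than the spacer, so fingers can grip both its sides (40 mm) down past its axis. At the start the spacer's centre is at cradle y = -14 to -4 mm, clear of the pin.
- cradle_2_trough (a point): mid-trough of cradle_2, on the spacer's axis, 50 mm above the bench. Two level steel rods along y, 10 mm thick, 24 mm apart between centres, carry the spacer; they lie under it, narrower than the spacer, so fingers can grip both its sides (40 mm) down past its axis. At the start the spacer's centre is at cradle y = -14 to -4 mm, clear of the pin.
- spacer_1: white plastic spacer, cylinder 40 mm across, 56 mm long, about 90 g, lying level in cradle_1 along the trough. One end is plain; the other has a central blind bore 16 mm wide, 26 mm deep. Origin: its centre. Its z axis runs along its length, at the start towards the pin, but the axes do NOT tell which end is bored, and the two spacers may differ: feel (or see) it.
- spacer_2: white plastic spacer, cylinder 40 mm across, 56 mm long, about 90 g, lying level in cradle_2 along the trough. One end is plain; the other has a central blind bore 16 mm wide, 26 mm deep. Origin: its centre. Its z axis runs along its length, at the start towards the pin, but the axes do NOT tell which end is bored, and the two spacers may differ: feel (or see) it.
- topload: bystander: foil-coloured ball 68 mm in diameter on a thin stem and a 48 mm round foot, 119 mm high; origin under the foot
- magnet_1: bystander: dark ring magnet lying flat, 60 mm across, 12 mm high; origin under its centre
- magnet_2: bystander: second dark ring magnet, 60 mm across, 12 mm high; origin under its centre
- bobbin: bystander: copper-wound bobbin with black flanges, standing, 48 mm across, 40 mm high; origin under its centre
- screwdriver: bystander: screwdriver lying flat; origin under its middle
- varnish: bystander: amber glass jar with a black cap, 48 mm across, 75 mm high; origin under its centre
- wood_block: bystander: wooden offcut 70 x 45 x 22 mm; origin under its centre
Things that resemble listed ones, but are neither listed nor needed, are in the scene too. What is shaped like the spacer_2 but pink or red is not meant. What is shaped like the cradle_1 but purple or red is not meant.

How it is judged:
By the outcome, as a careful person would: the job done as asked, in the order asked, and still so for the second after the job is handed in, while the arm keeps its last pose, push and grip.
It also fails if it takes over 51 s, if anything falls off the work surface, if the arm or the gripper's body presses on something with over 40 N, if the wrist force passes 120 N, or if a joint passes its speed limit or range.

## Working session

There is one attempt and no reset: what is moved stays moved. The work goes in short steps, Python scripts to look and compute and a shell command to move; the robot and the scene stay as the last step left them, time stands still between calls to the robot, and variables do not carry over. Pictures are saved under pics/ and viewed, and the job is handed in when it is done.

```bash
mkdir -p pics; cat > h.py <<'E'
import numpy as np, cv2
from bench import manip
def snap(n,f=None):
    d=manip.get_image(n)
    if f: cv2.imwrite('pics/'+f,d['pixels'])
    return d
def ray(d,u,v):
    K=np.array(d['intrinsics']);k1=d['k1']
    x=np.array([(u-K[0,2])/K[0,0],(v-K[1,2])/K[1,1]])
    p=cv2.undistortPoints(np.array([[[u,v]]],float),K,np.array([k1,0,0,0.]))[0,0]
    R=cv2.Rodrigues(np.array(d['rvec'],float))[0];t=np.array(d['tvec'],float).ravel()
    return -R.T@t, R.T@np.array([p[0],p[1],1])
def onz(d,u,v,z):
    c,r=ray(d,u,v); return c+r*(z-c[2])/r[2]
def proj(d,P):
    K=np.array(d['intrinsics'],float)
    return cv2.projectPoints(np.array(P,float).reshape(-1,1,3),np.array(d['rvec'],float),np.array(d['tvec'],float),K,np.array([d['k1'],0,0,0.]))[0][:,0]
def tri(da,a,db,b):
    c1,r1=ray(da,*a);c2,r2=ray(db,*b)
    s=np.linalg.lstsq(np.c_[r1,-r2],c2-c1,rcond=None)[0]
    p,q=c1+s[0]*r1,c2+s[1]*r2
    return (p+q)/2,np.linalg.norm(p-q)
E
python3 - <<'E'
from h import *
np.set_printoptions(precision=4,suppress=True)
o=manip.get_obs()
for k,v in o.items(): print(k,v)
print(manip.tcp_to_grasp)
for n in('side','top'):
    d=snap(n,n+'0.png'); c,r=ray(d,256,192); print(n,c,r,d['k1'],d['intrinsics'])
E
```

```text
time_s 0.0
joint_pos [-1.1199  0.3218 -0.0701  1.4517  0.0226  1.3708 -0.0569]
joint_vel [ 0.001  -0.0005  0.0005  0.0006 -0.0004  0.0002 -0.0006]
effort [ -0.0002 -49.3577  -0.3822 -31.434    0.0131   0.011   -0.    ]
ee_pos [0.2748 0.5885 0.2302]
tool_rot [-3.1397  0.0001  2.7048]
contact_force [ 0.3293 -0.0201 -0.7355]
ft_torque [ 0.0338 -0.0547 -0.0165]
width 0.997087218368455
0.0187
side [-0.0844 -0.746   1.1877] [ 0.3942  0.5185 -0.7591] -0.14446090616680016 [[456.3792   0.     260.6776]
 [  0.     456.3792 182.8978]
 [  0.       0.       1.    ]]
top [ 0.375  -0.0001  1.0879] [ 0.1378  0.0069 -0.9906] -0.03808208753811111 [[378.5781   0.     251.4942]
 [  0.     378.5781 187.5651]
 [  0.       0.       1.    ]]
```

View pics/side0.png

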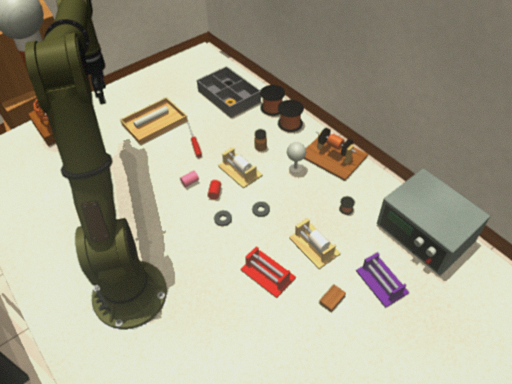

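View pics/top0.png

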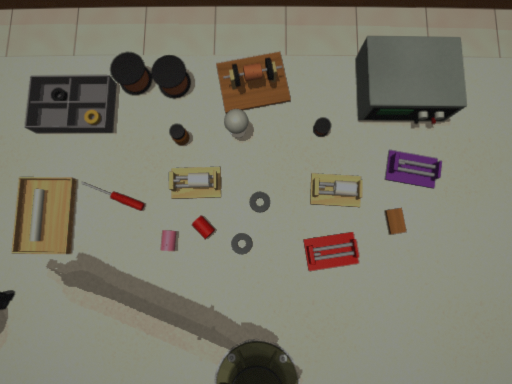

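```bash
python3 - <<'E'
from h import *
a=cv2.imread('pics/top0.png')[155:210,155:235];b=cv2.imread('pics/side0.png')[135:195,205:275]
cv2.imwrite('pics/c1.png',cv2.resize(a,None,fx=9,fy=9,interpolation=cv2.INTER_CUBIC))
cv2.imwrite('pics/c2.png',cv2.resize(b,None,fx=9,fy=9,interpolation=cv2.INTER_CUBIC))
E
```

```text
(no output)
```

View pics/c1.png

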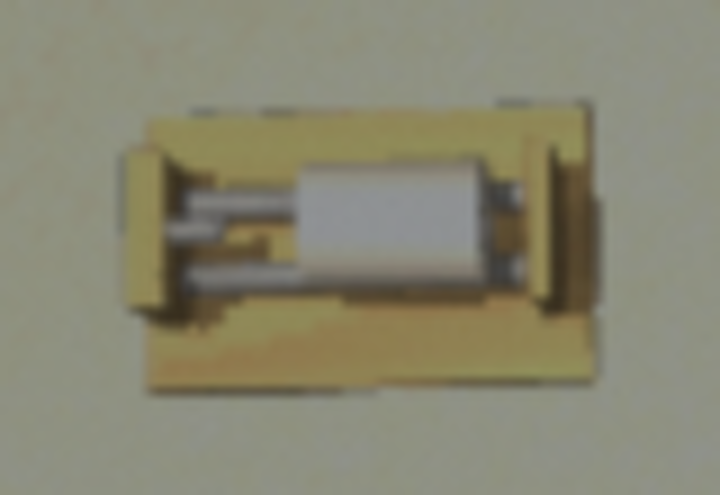

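View pics/c2.png

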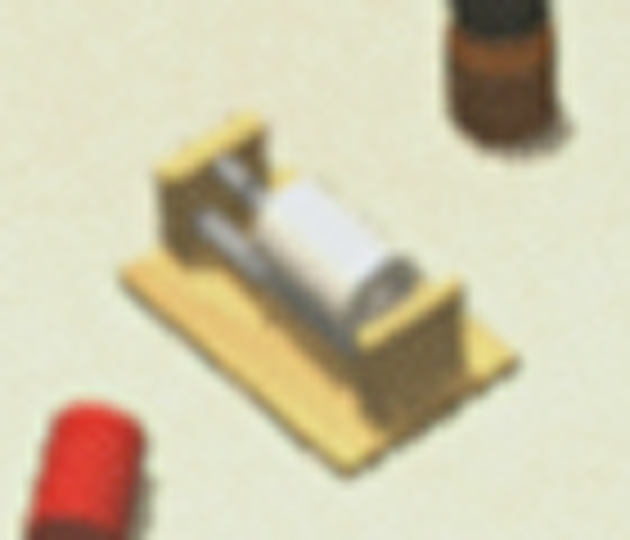

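```bash
python3 - <<'E'
from h import *
np.set_printoptions(precision=4,suppress=True)
d=snap('top');s=snap('side')
T=lambda x,y:((x+.5)/9+155-.5,(y+.5)/9+155-.5)
S=lambda x,y:((x+.5)/9+205-.5,(y+.5)/9+135-.5)
C=[onz(d,*T(*p),.01) for p in[(148,116),(590,103),(595,382),(148,390)]]
print(np.array(C)); 
C=np.array(C);print('sizes',[np.linalg.norm(C[i]-C[(i+1)%4]) for i in range(4)])
cen=C.mean(0);
print('cen',cen,'yaws',np.degrees([np.arctan2(*(-(C[0]-C[1])[:2]*[1,-1])),np.arctan2(*(-(C[3]-C[2])[:2]*[1,-1]))]))
# side base corners
Sc=[onz(s,*S(*p),.01) for p in[(122,272),(345,470),(520,362)]]
print('side',np.array(Sc))
# post top corners z=.058, top view
P=[onz(d,*T(*p),.058) for p in[(128,150),(165,152),(165,312),(126,308)]];print('post',np.array(P))
Q=[onz(d,*T(*p),.058) for p in[(533,145),(550,145),(550,312),(533,300)]];print('cheek',np.array(Q))
# spacer: mask
hsv=cv2.cvtColor(d['pixels'],cv2.COLOR_BGR2HSV)
m=np.zeros(hsv.shape[:2],np.uint8);r=(slice(168,192),slice(180,216))
m[r]=((hsv[r][...,1]<45)&(hsv[r][...,2]>140))*255
print(m[r].astype(int)//255)
E
# neighbours
python3 - <<'E'
import sys;sys.path.insert(0,'.')
from h import *
np.set_printoptions(precision=3,suppress=True)
d=snap('top')
for n,u,v,z in[('varnish',179,133,.07),('topload',236,121,.085),('red',203,227,.0),('pink',168,240,0),('screwdr',127,200,0),('mag',260,202,0),('mag2',242,243,0)]:print(n,onz(d,u,v,z))
E
```

```text
[[0.5951 0.2562 0.01  ]
 [0.6004 0.1126 0.01  ]
 [0.5095 0.1088 0.01  ]
 [0.5056 0.2524 0.01  ]]
sizes [np.float64(0.14374915033863267), np.float64(0.09094785134197529), np.float64(0.14357788169970284), np.float64(0.08957798821309892)]
cen [0.5526 0.1825 0.01  ] yaws [2.1166 1.5696]
side [[0.5035 0.2466 0.01  ]
 [0.5074 0.1058 0.01  ]
 [0.5942 0.1061 0.01  ]]
post [[0.5745 0.2506 0.058 ]
 [0.574  0.239  0.058 ]
 [0.5239 0.2369 0.058 ]
 [0.5251 0.249  0.058 ]]
cheek [[0.577  0.1249 0.058 ]
 [0.577  0.1196 0.058 ]
 [0.525  0.1183 0.058 ]
 [0.5287 0.1236 0.058 ]]
[[0 0 0 0 0 0 0 0 0 0 0 0 0 0 0 0 0 0 0 0 0 0 0 0 0 0 0 0 0 0 0 0 0 0 0 0]
 [0 0 0 0 0 0 0 0 0 0 0 0 0 0 0 0 0 0 0 0 0 0 0 0 0 0 0 0 0 0 0 0 0 0 0 0]
 [0 0 0 0 0 0 0 0 0 0 0 0 0 0 0 0 0 0 0 0 0 0 0 0 0 0 0 0 0 0 0 0 0 0 0 0]
 [0 0 0 0 0 0 0 0 0 0 0 0 0 0 0 0 0 0 0 0 0 0 0 0 0 0 0 0 0 0 0 0 0 0 0 0]
 [0 0 0 0 0 0 0 0 0 0 0 0 0 0 0 0 0 0 0 0 0 0 0 0 0 0 0 0 0 0 0 0 0 0 0 0]
 [0 0 0 0 0 0 0 0 0 0 0 0 0 0 0 0 0 0 0 0 0 0 0 0 0 0 0 0 0 0 0 0 0 0 0 0]
 [0 0 0 0 0 0 0 0 1 0 0 0 0 0 0 0 0 0 0 1 1 0 0 0 0 0 1 0 0 0 0 0 0 0 0 0]
 [0 0 0 
[... 752 characters left out ...]
0 0 0 0 0 0 0 0 0 0 0 0 0 0 0 0 0 0 0 0 0 0 0 0 0 0 0 0 0 0 0 0]
 [0 0 0 0 0 0 0 0 0 0 0 0 0 0 0 0 0 0 0 0 0 0 0 0 0 0 0 0 0 0 0 0 0 0 0 0]
 [0 0 0 0 0 0 0 0 0 0 0 0 0 0 0 0 0 0 0 0 0 0 0 0 0 0 0 0 0 0 0 0 0 0 0 0]
 [0 0 0 0 0 0 0 0 0 0 0 0 0 0 0 0 0 0 0 0 0 0 0 0 0 0 0 0 0 0 0 0 0 0 0 0]
 [0 0 0 0 0 0 0 0 0 0 0 0 0 0 0 0 0 0 0 0 0 0 0 0 0 0 0 0 0 0 0 0 0 0 0 0]
 [0 0 0 0 0 0 0 0 0 0 0 0 0 0 0 0 0 0 0 0 0 0 0 0 0 0 0 0 0 0 0 0 0 0 0 0]
 [0 0 0 0 0 0 0 0 0 0 0 0 0 0 0 0 0 0 0 0 0 0 0 0 0 0 0 0 0 0 0 0 0 0 0 0]]
varnish [0.681 0.224 0.07 ]
topload [0.712 0.064 0.085]
red [0.424 0.159 0.   ]
pink [0.385 0.258 0.   ]
screwdr [0.499 0.384 0.   ]
mag [ 0.497 -0.004  0.   ]
mag2 [0.379 0.046 0.   ]
```

```bash
cat >> h.py <<'E'
from scipy.spatial.transform import Rotation as Ro
def go(target,yawdeg=None):
    o=manip.get_obs();R=Ro.from_euler('xyz',o['tool_rot']).as_matrix()
    dp=R.T@(np.array(target)-o['ee_pos'])
    print('t',o['time_s'],'pos',np.round(o['ee_pos'],4),'rot',np.round(np.degrees(o['tool_rot']),2),'F',np.round(o['contact_force'],1),'w',round(o['width'],3))
    print('dp',np.round(dp,4), 'spin',None if yawdeg is None else (np.degrees(o['tool_rot'][2])-yawdeg+180)%360-180)
E
python3 - <<'E'
from h import *
d=snap('top');s=snap('side')
T=lambda x,y:((x+.5)/9+155-.5,(y+.5)/9+155-.5)
S=lambda x,y:((x+.5)/9+205-.5,(y+.5)/9+135-.5)
print([onz(d,*T(x,222),z) for x in(297,482) for z in (.05,.07)])
# top pixel of highest line vs side: spacer upper ends, silhouettes upper edge in side: (310,180)->(415,265)
print([onz(s,*S(*p),.07) for p in[(288,200),(385,255)]])
go([.552,.171,.23],91.8)
E
```

```text
[array([0.5536964, 0.1986822, 0.05     ]), array([0.55025212, 0.19485245, 0.07      ]), array([0.55415998, 0.14105978, 0.05      ]), array([0.55070677, 0.13834044, 0.07      ])]
[array([0.54516467, 0.18600849, 0.07      ]), array([0.55549602, 0.13858728, 0.07      ])]
t 0.35 pos [0.275  0.5889 0.2311] rot [-179.98    0.    154.98] F [-0.8  0.4  0.9] w 1.002
dp [-0.4278 -0.2614  0.0012] spin 63.175335414296626
```

```bash
python3 -m handwheel '{"grip":[0,0,0,0,0,0,0,0,0,0,0,0],"dp":[[-0.036,-0.022,0],[-0.072,-0.044,0],[-0.108,-0.066,0],[-0.144,-0.088,0],[-0.18,-0.11,0],[-0.216,-0.132,0],[-0.252,-0.154,0],[-0.288,-0.176,0],[-0.324,-0.198,0],[-0.36,-0.22,0],[-0.396,-0.242,0],[-0.429,-0.264,0]],"spin":[5.3,10.6,15.9,21.2,26.5,31.8,37.1,42.4,47.7,53,58.3,63.2]}'
python3 - <<'E'
from h import *
go([.552,.168,.13],91.8)
E
```

```text
time_s: 1.35
ee_pos: [0.5509, 0.1697, 0.2316]
tool_rot: [3.141, -0.0, 1.598]
contact_force: [0.7, 0.3, 0.1]
width: 1.002
t 1.35 pos [0.5509 0.1697 0.2316] rot [ 1.7996e+02 -1.0000e-02  9.1530e+01] F [0.7 0.3 0.1] w 1.002
dp [-0.0018  0.001   0.1016] spin -0.26754300535372977
```

Clear of lag; go down to z=0.13, then view.

```bash
python3 -m handwheel '{"grip":[0,0,0,0,0],"dp":[[-0.001,0.001,0.03],[-0.002,0.001,0.06],[-0.002,0.001,0.09],[-0.002,0.001,0.102],[-0.002,0.001,0.102]],"spin":[-0.3,-0.3,-0.3,-0.3,-0.3]}'
python3 - <<'E'
from h import *
d=snap('top');s=snap('side')
a=d['pixels'][140:220,145:245];b=s['pixels'][110:200,190:290]
cv2.imwrite('pics/t1.png',np.hstack([cv2.resize(a,(400,320),interpolation=2),cv2.resize(b,(400,320),interpolation=2)]))
go([.552,.168,.029],91.8)
E
```

```text
time_s: 1.77
ee_pos: [0.5496, 0.1671, 0.1263]
tool_rot: [-3.136, 0.002, 1.603]
contact_force: [0.8, -0.1, 0.3]
width: 1.0
t 1.8667 pos [0.5525 0.1682 0.1305] rot [ 1.7992e+02 -2.0000e-02  9.1860e+01] F [1.  0.5 0.3] w 1.0
dp [-0.0002 -0.0006  0.1015] spin 0.061954324651480874
```

View pics/t1.png

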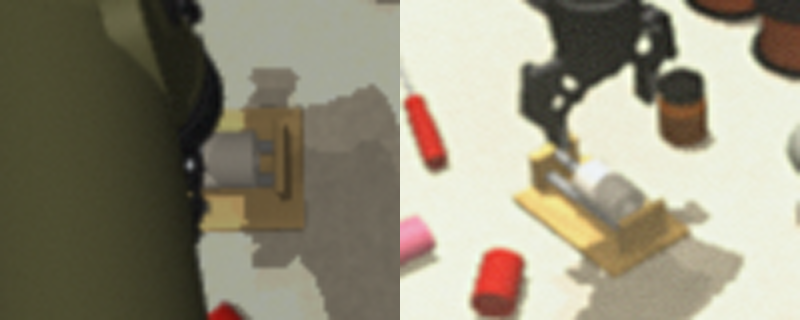

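Arm hides most of the top view; the side view shows the fingers straddling the trough. Descend and close.

```bash
python3 -m handwheel '{"grip":[0,0,0,0,0,0],"dp":[[0,0,0.025],[0,0,0.05],[0,0,0.075],[0,0,0.095],[0,0,0.1015],[0,0,0.1015]],"spin":[0,0,0,0,0,0]}'
python3 - <<'E'
from h import *
go([.552,.168,.029],91.8)
E
python3 -m handwheel '{"grip":[0.25,0.4,0.6,0.6,0.6,0.6,0.6,0.6],"dp":[[0,0,0],[0,0,0],[0,0,0],[0,0,0],[0,0,0],[0,0,0],[0,0,0],[0,0,0]],"spin":[0,0,0,0,0,0,0,0]}'
python3 - <<'E'
from h import *
go([.552,.168,.029],91.8)
E
```

```text
time_s: 2.37
ee_pos: [0.5526, 0.1686, 0.0291]
tool_rot: [3.141, -0.0, 1.604]
contact_force: [0.4, -0.2, 0.7]
width: 1.001
t 2.3667 pos [0.5526 0.1686 0.0291] rot [ 1.7995e+02 -1.0000e-02  9.1900e+01] F [ 0.4 -0.2  0.7] w 1.001
dp [-0.0006 -0.0006  0.0001] spin 0.0964339413041273
time_s: 3.03
ee_pos: [0.5521, 0.169, 0.0308]
tool_rot: [-3.141, -0.001, 1.604]
contact_force: [-5.5, -1.7, 8.4]
width: 0.448
t 3.0333 pos [0.5521 0.169  0.0308] rot [-1.7999e+02 -6.0000e-02  9.1920e+01] F [-5.5 -1.7  8.4] w 0.448
dp [-0.001  -0.0002  0.0018] spin 0.11636086015408864
```

```bash
python3 -m handwheel '{"grip":[0.6,0.6,0.6,0.6,0.6,0.6,0.6],"dp":[[0.004,0,0],[0.008,0,0],[0.012,0,0],[0.016,0,0],[0.020,0,0],[0.020,0,0],[0.020,0,0]],"spin":[0,0,0,0,0,0,0]}'
python3 - <<'E'
from h import *
go([.552,.168,.029],91.8)
s=snap('side');b=s['pixels'][110:200,190:290]
cv2.imwrite('pics/t2.png',cv2.resize(b,(800,600),interpolation=2))
E
```

```text
time_s: 3.62
ee_pos: [0.5512, 0.1898, 0.0309]
tool_rot: [-3.141, -0.002, 1.605]
contact_force: [-2.0, -0.5, 2.9]
width: 0.449
t 3.6167 pos [0.5512 0.1898 0.0309] rot [-1.7997e+02 -1.0000e-01  9.1950e+01] F [-2.  -0.5  2.9] w 0.449
dp [-0.0218  0.0001  0.0019] spin 0.15226188148912456
```

View pics/t2.png

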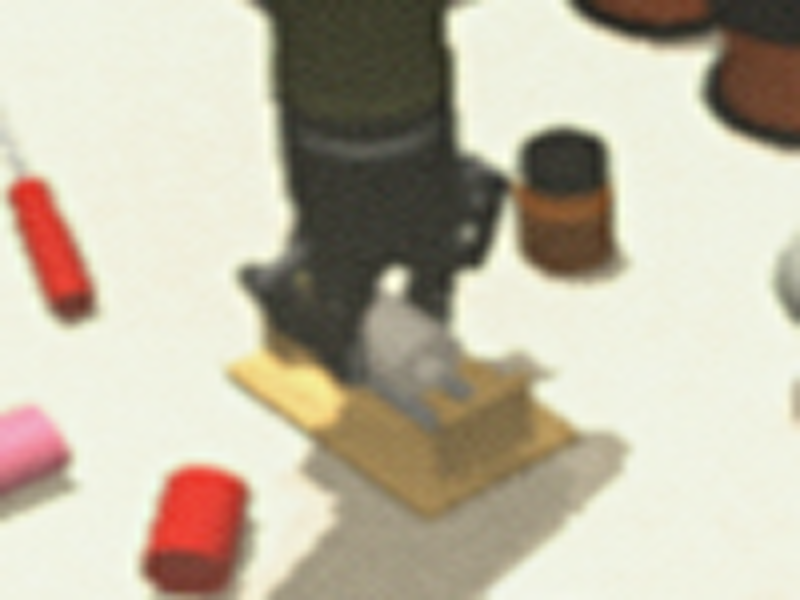

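```bash
python3 -m handwheel '{"grip":[0.6,0.6,0.6,0.6,0.6,0.6,0.6],"dp":[[0.002,0,0],[0.004,0,0],[0.006,0,0],[0.008,0,0],[0.010,0,0],[0.011,0,0],[0.011,0,0]],"spin":[0,0,0,0,0,0,0]}'
python3 - <<'E'
from h import *
go([.552,.168,.029],91.8)
E
```

```text
time_s: 4.25
ee_pos: [0.5509, 0.1944, 0.0308]
tool_rot: [-3.139, 0.006, 1.601]
contact_force: [-4.5, -13.8, 7.8]
width: 0.449
t 4.25 pos [0.5509 0.1944 0.0308] rot [-179.85    0.32   91.76] F [ -4.5 -13.8   7.8] w 0.449
dp [-0.0264  0.0002  0.002 ] spin -0.04143731730454192
```

```bash
python3 -m handwheel '{"grip":[0.6,0.6,0.6,0.6,0.6,0.6],"dp":[[0.004,0,0],[0.008,0,0],[0.012,0,0],[0.014,0,0],[0.014,0,0],[0.014,0,0]],"spin":[0,0,0,0,0,0]}'
python3 - <<'E'
from h import *
go([.552,.168,.029],91.8)
s=snap('side');b=s['pixels'][110:200,190:290]
cv2.imwrite('pics/t3.png',cv2.resize(b,(800,600),interpolation=2))
E
```

```text
time_s: 4.75
ee_pos: [0.5507, 0.1943, 0.0308]
tool_rot: [-3.134, 0.022, 1.594]
contact_force: [-7.6, -26.0, 15.3]
width: 0.449
t 4.75 pos [0.5507 0.1943 0.0308] rot [-179.56    1.24   91.32] F [ -7.6 -26.   15.3] w 0.449
dp [-0.0263  0.0007  0.0024] spin -0.47535041063613903
```

View pics/t3.png

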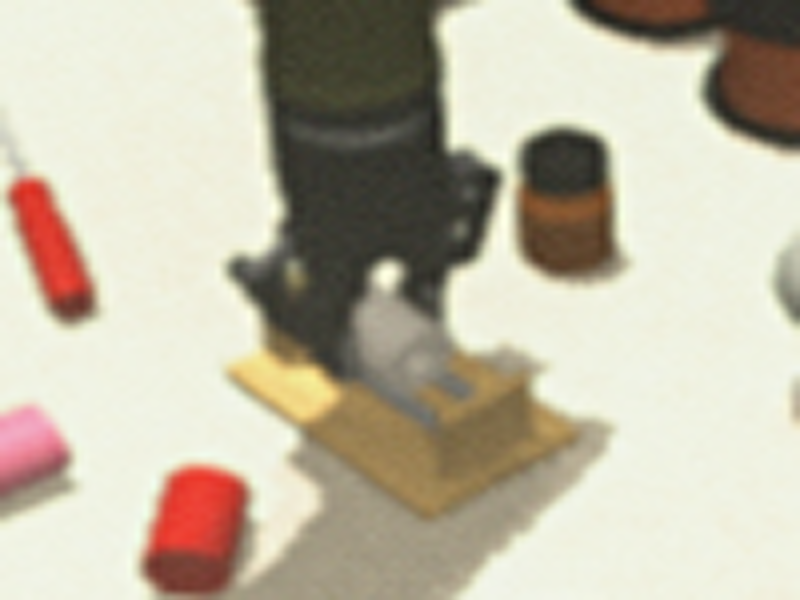

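Stopped hard 25 mm from the start (26 N, no creep): the +16 mm stop, so the plain end faces the pin. Back off, lift, and look at the -y end.

```bash
python3 -m handwheel '{"grip":[0.6,0.6,0.6,0.6,0.6,0.6,0.6,0.6,0.6],"dp":[[-0.002,0,0],[-0.004,0,0],[-0.004,0,-0.01],[-0.004,0,-0.03],[-0.004,0,-0.05],[-0.004,0,-0.075],[-0.004,0,-0.1],[-0.004,0,-0.12],[-0.004,0,-0.12]],"spin":[0,0,0,0,0,0,0,0,0]}'
python3 - <<'E'
from h import *
go([.5495,.2745,.15],91.8)
s=snap('side');o=manip.get_obs();u=proj(s,[o['ee_pos']+np.array([0,0,.019])])[0];print(u)
x,y=int(u[0]),int(u[1]);b=s['pixels'][y-36:y+24,x-30:x+50]
b=cv2.convertScaleAbs(b,alpha=1.5)
cv2.imwrite('pics/t4.png',cv2.resize(b,(800,600),interpolation=2))
E
```

```text
time_s: 5.55
ee_pos: [0.5547, 0.1958, 0.1562]
tool_rot: [3.14, 0.017, 1.595]
contact_force: [0.5, 0.6, 0.1]
width: 0.451
t 5.55 pos [0.5547 0.1958 0.1562] rot [179.92   0.95  91.41] F [0.5 0.6 0.1] w 0.451
dp [ 0.0789 -0.0033  0.0049] spin -0.39209073703653985
[235.19737893 132.27073368]
```

View pics/t4.png

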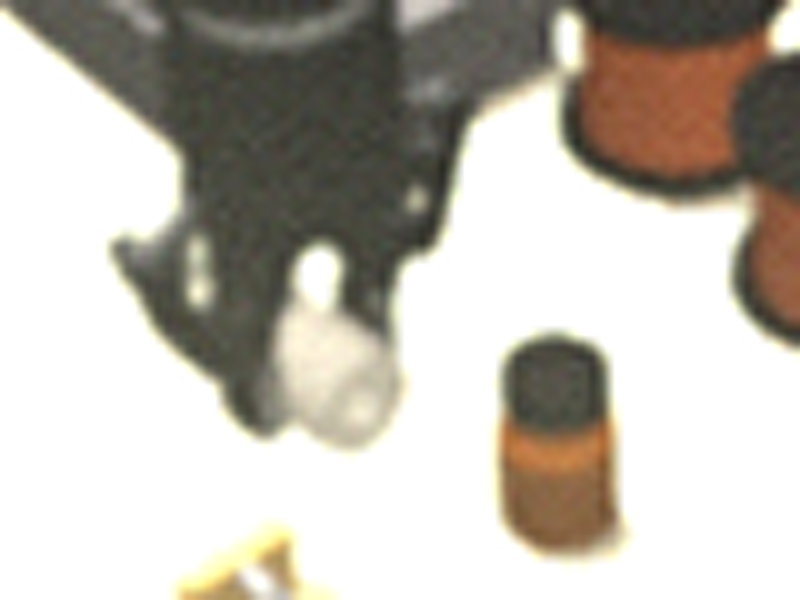

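The bore shows as a ring in the -y end, around (365,395) in the crop, which agrees with the feel. Next, move to the outer side of the post so that the end can be levered up on its top edge.

```bash
python3 -m handwheel '{"grip":[0.6,0.6,0.6,0.6,0.6,0.6,0.6,0.6],"dp":[[0.02,-0.002,0],[0.04,-0.004,0],[0.06,-0.004,0.01],[0.078,-0.004,0.03],[0.079,-0.004,0.05],[0.079,-0.004,0.07],[0.079,-0.004,0.08],[0.079,-0.004,0.08]],"spin":[0,0,0,0,0,0,0,0]}'
python3 - <<'E'
from h import *
go([.549,.2745,.06],91.8)
s=snap('side');b=s['pixels'][110:200,170:290]
cv2.imwrite('pics/t5.png',cv2.resize(b,(800,600),interpolation=2))
E
```

```text
time_s: 6.27
ee_pos: [0.5448, 0.2717, 0.0683]
tool_rot: [-3.134, 0.021, 1.596]
contact_force: [-0.3, -0.8, -0.3]
width: 0.453
t 6.2667 pos [0.5448 0.2717 0.0683] rot [-179.56    1.23   91.45] F [-0.3 -0.8 -0.3] w 0.453
dp [0.0029 0.0044 0.0082] spin -0.3524132126514701
```

View pics/t5.png

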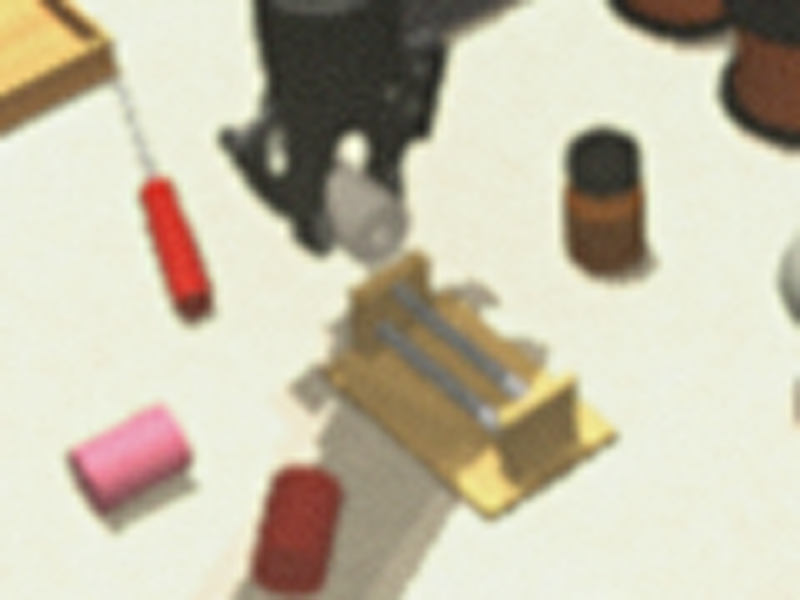

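```bash
python3 -m handwheel '{"grip":[0.6,0.6,0.6,0.6,0.6,0.6],"dp":[[0.003,0.004,0.002],[0.003,0.004,0.005],[0.003,0.004,0.008],[0.003,0.004,0.012],[0.003,0.004,0.016],[0.003,0.004,0.018]],"spin":[0,0,0,0,0,0]}'
python3 - <<'E'
from h import *
go([.549,.2745,.045],91.8)
s=snap('side');b=s['pixels'][120:180,200:280]
cv2.imwrite('pics/t6.png',cv2.resize(b,(800,600),interpolation=2))
E
```

```text
time_s: 6.82
ee_pos: [0.551, 0.2769, 0.055]
tool_rot: [-3.139, 0.016, 1.596]
contact_force: [-3.9, 1.9, 14.4]
width: 0.448
t 6.8167 pos [0.551  0.2769 0.055 ] rot [-179.87    0.93   91.44] F [-3.9  1.9 14.4] w 0.448
dp [-0.0022 -0.0021  0.01  ] spin -0.3553142014791604
```

View pics/t6.png

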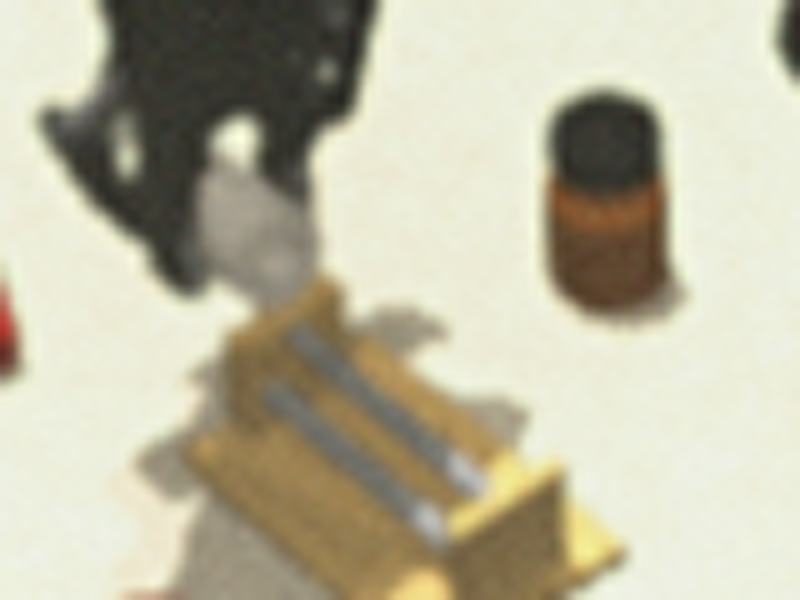

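```bash
python3 -m handwheel '{"grip":[0.6,0.6,0.6,0.6,0.6],"dp":[[0,0,0.003],[0,0,0.006],[-0.001,0,0.009],[-0.001,0,0.011],[-0.001,0,0.012]],"spin":[0,0,0,0,0]}'
python3 - <<'E'
from h import *
go([.549,.2745,.045],91.8)
s=snap('side');b=s['pixels'][120:180,200:280]
cv2.imwrite('pics/t7.png',cv2.resize(b,(800,600),interpolation=2))
E
```

```text
time_s: 7.28
ee_pos: [0.5519, 0.2807, 0.0468]
tool_rot: [3.14, 0.009, 1.598]
contact_force: [-4.8, 5.7, 13.7]
width: 0.452
t 7.2833 pos [0.5519 0.2807 0.0468] rot [179.93   0.52  91.57] F [-4.8  5.7 13.7] w 0.452
dp [-0.0061 -0.003   0.0018] spin -0.23222522703306936
```

View pics/t7.png

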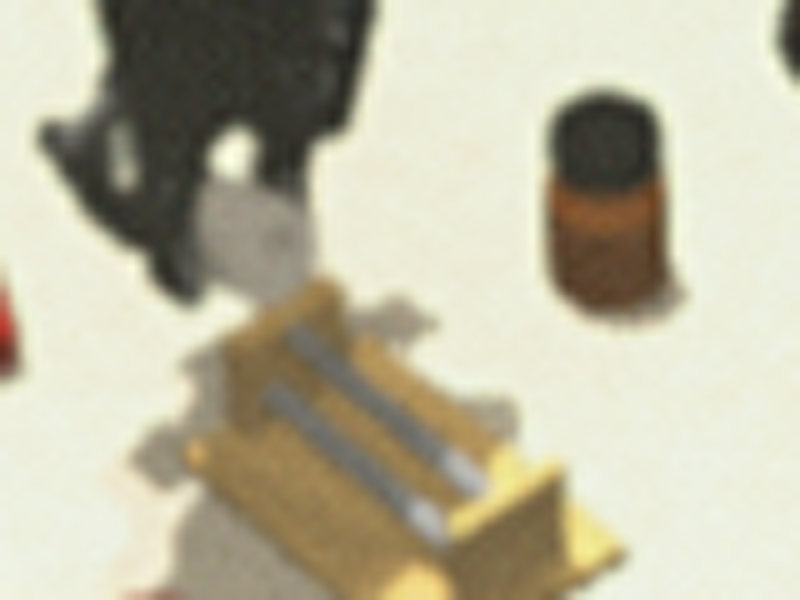

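```bash
python3 -m handwheel '{"grip":[0.6,0.6,0.6,0.6,0.6,0.6],"dp":[[-0.002,-0.001,0.003],[-0.004,-0.002,0.006],[-0.005,-0.002,0.009],[-0.006,-0.003,0.012],[-0.006,-0.003,0.014],[-0.006,-0.003,0.014]],"spin":[0,0,0,0,0,0]}'
python3 - <<'E'
from h import *
go([.549,.2725,.030],91.8)
s=snap('side');b=s['pixels'][120:180,200:280]
cv2.imwrite('pics/t8.png',cv2.resize(b,(800,600),interpolation=2))
E
```

```text
time_s: 7.83
ee_pos: [0.5519, 0.2819, 0.0376]
tool_rot: [3.131, -0.002, 1.602]
contact_force: [-0.3, 9.5, 12.9]
width: 0.452
t 7.8333 pos [0.5519 0.2819 0.0376] rot [ 1.7942e+02 -1.0000e-01  9.1770e+01] F [-0.3  9.5 12.9] w 0.452
dp [-0.0093 -0.0032  0.0076] spin -0.026717118950045915
```

View pics/t8.png

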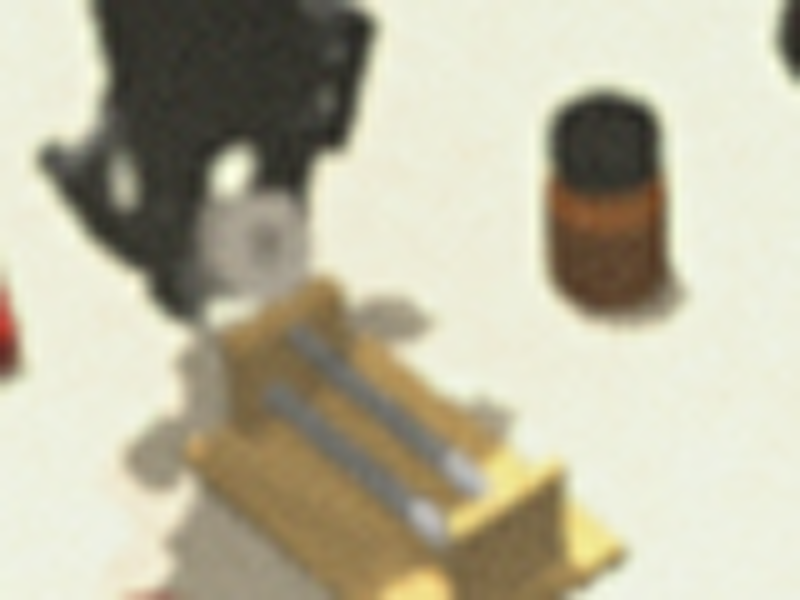

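```bash
python3 -m handwheel '{"grip":[0.6,0.6,0.6,0.6,0.6,0.6,0.6],"dp":[[-0.003,-0.001,0.002],[-0.006,-0.002,0.005],[-0.008,-0.003,0.008],[-0.010,-0.003,0.010],[-0.013,-0.003,0.011],[-0.015,-0.003,0.011],[-0.015,-0.003,0.011]],"spin":[0,0,0,0,0,0,0]}'
python3 - <<'E'
from h import *
go([.549,.2715,.030],91.8)
s=snap('side');b=s['pixels'][120:180,200:280]
cv2.imwrite('pics/t9.png',cv2.resize(b,(800,600),interpolation=2))
E
```

```text
time_s: 8.47
ee_pos: [0.553, 0.2814, 0.0329]
tool_rot: [3.118, -0.022, 1.609]
contact_force: [0.1, 21.0, 11.8]
width: 0.445
t 8.4667 pos [0.553  0.2814 0.0329] rot [178.65  -1.24  92.19] F [ 0.1 21.  11.8] w 0.445
dp [-0.0098 -0.0044  0.0026] spin 0.39085122535732353
```

View pics/t9.png

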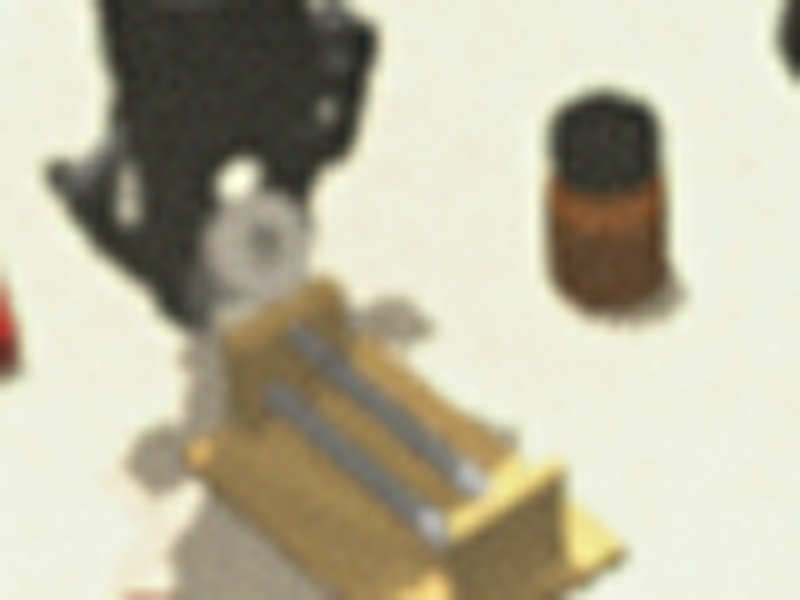

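```bash
python3 -m handwheel '{"grip":[0.6,0.6,0.6,0.6,0.6,0.6,0.6],"dp":[[-0.006,-0.001,0.003],[-0.009,-0.003,0.006],[-0.012,-0.004,0.009],[-0.015,-0.004,0.012],[-0.018,-0.004,0.012],[-0.020,-0.004,0.012],[-0.020,-0.004,0.012]],"spin":[0,0,0,0,0,0,0]}'
python3 - <<'E'
from h import *
go([.549,.2715,.030],91.8)
s=snap('side');b=s['pixels'][120:180,200:280]
cv2.imwrite('pics/t10.png',cv2.resize(b,(800,600),interpolation=2))
E
```

```text
time_s: 9.1
ee_pos: [0.5545, 0.2798, 0.0273]
tool_rot: [3.101, -0.045, 1.619]
contact_force: [3.9, 28.8, 7.6]
width: 0.452
t 9.1 pos [0.5545 0.2798 0.0273] rot [177.66  -2.59  92.77] F [ 3.9 28.8  7.6] w 0.452
dp [-0.0079 -0.0058 -0.0033] spin 0.9658974774566786
```

View pics/t10.png

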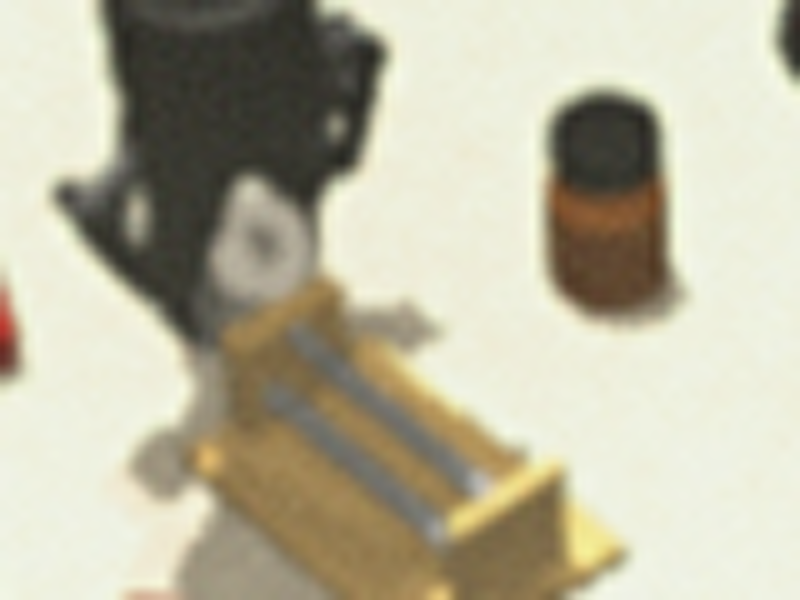

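```bash
python3 -m handwheel '{"grip":[0.6,0.6,0.6,0.6,0.6,0.6,0.6],"dp":[[-0.015,-0.003,0.002],[-0.022,-0.004,0.003],[-0.026,-0.004,0.003],[-0.028,-0.004,0.003],[-0.030,-0.004,0.003],[-0.030,-0.004,0.003],[-0.030,-0.004,0.003]],"spin":[0,0,0,0,0,0,0]}'
python3 - <<'E'
from h import *
go([.549,.2715,.030],91.8)
s=snap('side');b=s['pixels'][120:180,200:280]
cv2.imwrite('pics/t11.png',cv2.resize(b,(800,600),interpolation=2))
E
```

```text
time_s: 9.73
ee_pos: [0.5539, 0.2771, 0.0315]
tool_rot: [3.084, -0.078, 1.635]
contact_force: [-1.9, 41.8, 13.4]
width: 0.446
t 9.7333 pos [0.5539 0.2771 0.0315] rot [176.73  -4.45  93.7 ] F [-1.9 41.8 13.4] w 0.446
dp [-0.0054 -0.0053  0.0008] spin 1.9016380778161022
```

View pics/t11.png

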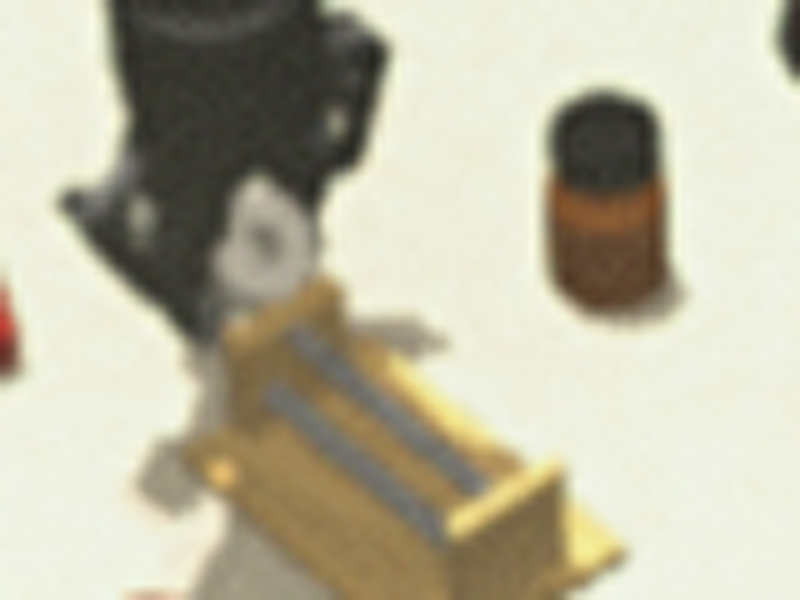

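```bash
python3 - <<'E'
from h import *
np.set_printoptions(precision=4,suppress=True)
s=snap('side');o=manip.get_obs();R=Ro.from_euler('xyz',o['tool_rot']).as_matrix()
G=o['ee_pos']-R[:,2]*.019; print('G',G,'toolz',R[:,2])
for uv in[(226.5,143.8),(226.5,138)]:
  c,r=ray(s,*uv); p=c+r*(G[0]-c[0])/r[0]; print(p, p-G, np.linalg.norm(p-G), np.degrees(np.arctan2(p[2]-G[2],G[1]-p[1])))
# post top far/outer edge endpoints in crop: (230,335)-(330,280)
for q in[(228,335),(325,278),(345,290),(245,350)]:
  print('post',q,onz(s,200+q[0]/10,120+q[1]/10,.058))
d=snap('top','top2.png')
print(proj(s,[G]))
E
```

```text
G [0.5529 0.2756 0.0504] toolz [ 0.052   0.0809 -0.9954]
[0.5529 0.2546 0.0777] [ 0.     -0.021   0.0272] 0.03439286821177396 52.36624101881447
[0.5529 0.2509 0.1081] [-0.     -0.0246  0.0577] 0.06270790475254452 66.86589216044707
post (228, 335) [0.5246 0.2406 0.058 ]
post (325, 278) [0.5683 0.2416 0.058 ]
post (345, 290) [0.57  0.232 0.058]
post (245, 350) [0.5248 0.2306 0.058 ]
[[223.597 146.244]]
```

View pics/top2.png

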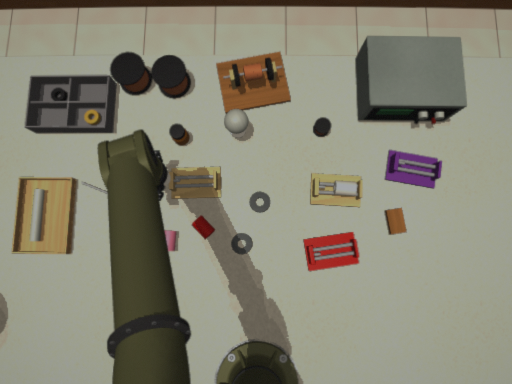

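```bash
python3 -m handwheel '{"grip":[0.6,0.6,0.6,0.6,0.6,0.6,0.6],"dp":[[0.003,0,0],[0.003,-0.001,0.004],[0.002,-0.002,0.008],[0.001,-0.003,0.012],[0,-0.004,0.016],[0,-0.004,0.017],[0,-0.004,0.017]],"spin":[0,0,0,0,0,0,0]}'
python3 - <<'E'
from h import *
go([.549,.2715,.030],91.8)
s=snap('side');b=s['pixels'][120:180,200:280]
cv2.imwrite('pics/t12.png',cv2.resize(b,(800,600),interpolation=2))
E
```

```text
time_s: 10.47
ee_pos: [0.5515, 0.283, 0.0153]
tool_rot: [3.081, -0.084, 1.637]
contact_force: [1.0, 11.3, 0.8]
width: 0.449
t 10.4667 pos [0.5515 0.283  0.0153] rot [176.52  -4.82  93.8 ] F [ 1.  11.3  0.8] w 0.449
dp [-0.0101 -0.0023 -0.0157] spin 1.99827942507045
```

View pics/t12.png

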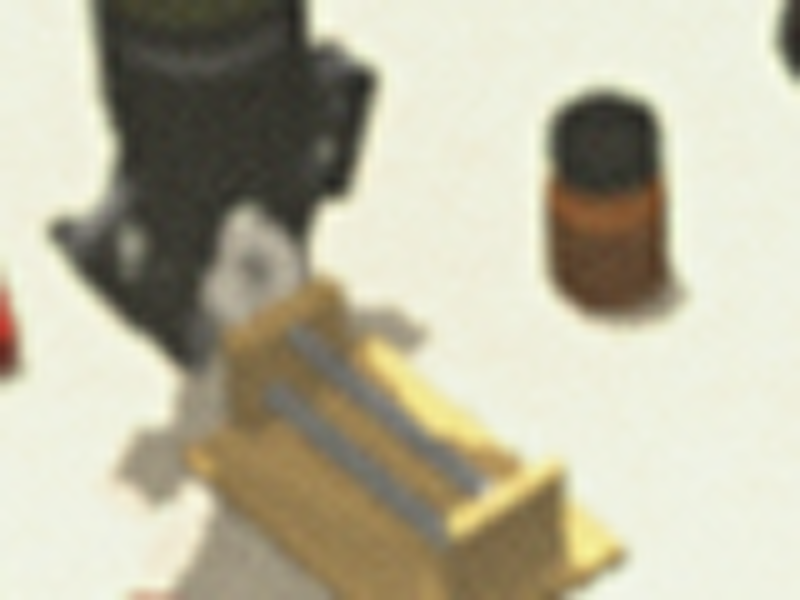

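```bash
python3 -m handwheel '{"grip":[0.6,0.6,0.6,0.6,0.6,0.6,0.6],"dp":[[-0.004,-0.001,0],[-0.008,-0.002,0],[-0.012,-0.002,0],[-0.016,-0.002,0],[-0.019,-0.002,0],[-0.022,-0.002,0],[-0.022,-0.002,0]],"spin":[0,0,0,0,0,0,0]}'
python3 - <<'E'
from h import *
go([.549,.2715,.030],91.8)
s=snap('side');b=s['pixels'][120:180,200:280]
cv2.imwrite('pics/t13.png',cv2.resize(b,(800,600),interpolation=2))
E
```

```text
time_s: 11.1
ee_pos: [0.5513, 0.2829, 0.0167]
tool_rot: [3.069, -0.109, 1.65]
contact_force: [7.4, 43.9, -10.4]
width: 0.447
t 11.1 pos [0.5513 0.2829 0.0167] rot [175.84  -6.25  94.51] F [  7.4  43.9 -10.4] w 0.447
dp [-0.0097 -0.0021 -0.0147] spin 2.7112772440098354
```

View pics/t13.png

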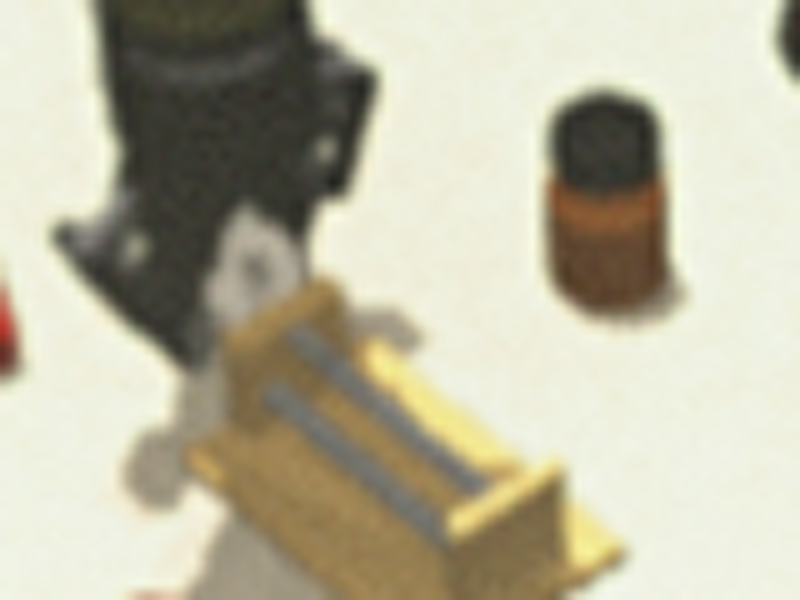

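```bash
python3 - <<'E'
from h import *
for z,y in[(.017,.29),(.046,.288),(.044,.277),(.018,.271)]: go([.5505,y,z],91.8)
E
```

```text
t 11.15 pos [0.5513 0.2829 0.0166] rot [175.84  -6.24  94.53] F [ 5.9 43.2 -9.7] w 0.448
dp [ 0.0071 -0.0002  0.0004] spin 2.7265963578411174
t 11.15 pos [0.5513 0.2829 0.0166] rot [175.84  -6.24  94.53] F [ 5.9 43.2 -9.7] w 0.448
dp [ 0.0083  0.0017 -0.0286] spin 2.7265963578411174
t 11.15 pos [0.5513 0.2829 0.0166] rot [175.84  -6.24  94.53] F [ 5.9 43.2 -9.7] w 0.448
dp [-0.0028  0.0008 -0.0279] spin 2.7265963578411174
t 11.15 pos [0.5513 0.2829 0.0166] rot [175.84  -6.24  94.53] F [ 5.9 43.2 -9.7] w 0.448
dp [-0.0116 -0.0015 -0.0028] spin 2.7265963578411174
```

```bash
python3 -m handwheel '{"grip":[0.6,0.6,0.6,0.6,0.6,0.6],"dp":[[0.007,0,0],[0.008,0.001,-0.010],[0.008,0.002,-0.029],[0.003,0.002,-0.029],[-0.003,0.001,-0.028],[-0.003,0.001,-0.028]],"spin":[1,2,2.5,2.5,2.5,2.5]}'
python3 - <<'E'
from h import *
go([.5505,.277,.044],91.8)
go([.5505,.273,.018],91.8)
s=snap('side');b=s['pixels'][120:180,200:280]
cv2.imwrite('pics/t14.png',cv2.resize(b,(800,600),interpolation=2))
E
```

```text
time_s: 11.65
ee_pos: [0.5505, 0.2721, 0.0424]
tool_rot: [3.076, -0.109, 1.601]
contact_force: [-0.2, -0.1, -1.7]
width: 0.451
t 11.65 pos [0.5505 0.2721 0.0424] rot [176.25  -6.22  91.74] F [-0.2 -0.1 -1.7] w 0.451
dp [ 0.005   0.0002 -0.0011] spin -0.055650969986686505
t 11.65 pos [0.5505 0.2721 0.0424] rot [176.25  -6.22  91.74] F [-0.2 -0.1 -1.7] w 0.451
dp [-0.0018 -0.0015  0.0243] spin -0.055650969986686505
```

View pics/t14.png

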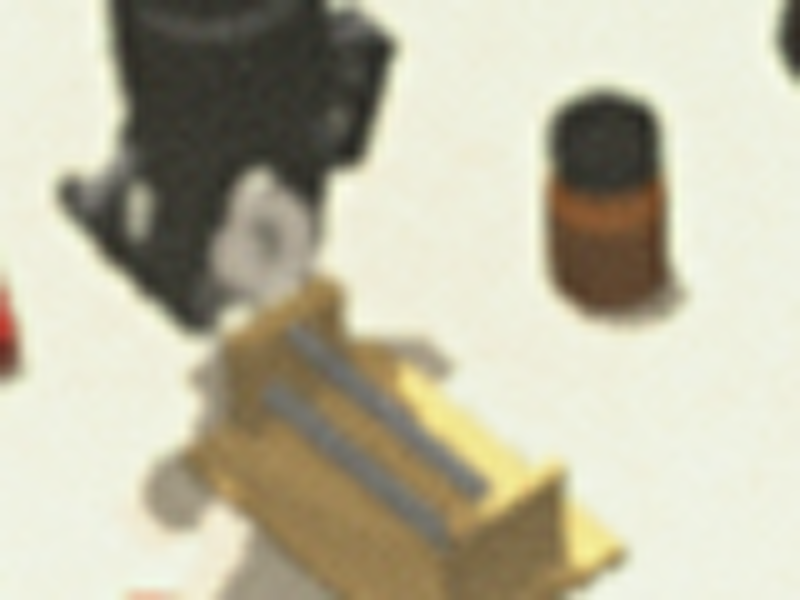

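```bash
python3 -m handwheel '{"grip":[0.6,0.6,0.6,0.6,0.6,0.6,0.6,0.6,0.6,0.6],"dp":[[0,0,0.003],[0,0,0.006],[-0.001,0,0.009],[-0.001,0,0.012],[-0.001,0,0.015],[-0.001,0,0.018],[-0.001,-0.001,0.021],[-0.001,-0.001,0.024],[-0.001,-0.001,0.026],[-0.001,-0.001,0.026]],"spin":[0,0,0,0,0,0,0,0,0,0]}'
python3 - <<'E'
from h import *
go([.5505,.277,.044],91.8)
s=snap('side');b=s['pixels'][120:180,200:280]
cv2.imwrite('pics/t15.png',cv2.resize(b,(800,600),interpolation=2))
E
```

```text
time_s: 12.53
ee_pos: [0.5534, 0.2821, 0.0188]
tool_rot: [3.068, -0.118, 1.606]
contact_force: [5.9, 12.3, -0.1]
width: 0.452
t 12.5333 pos [0.5534 0.2821 0.0188] rot [175.8   -6.76  92.02] F [ 5.9 12.3 -0.1] w 0.452
dp [-0.002  -0.0012 -0.0258] spin 0.22235932153239446
```

View pics/t15.png

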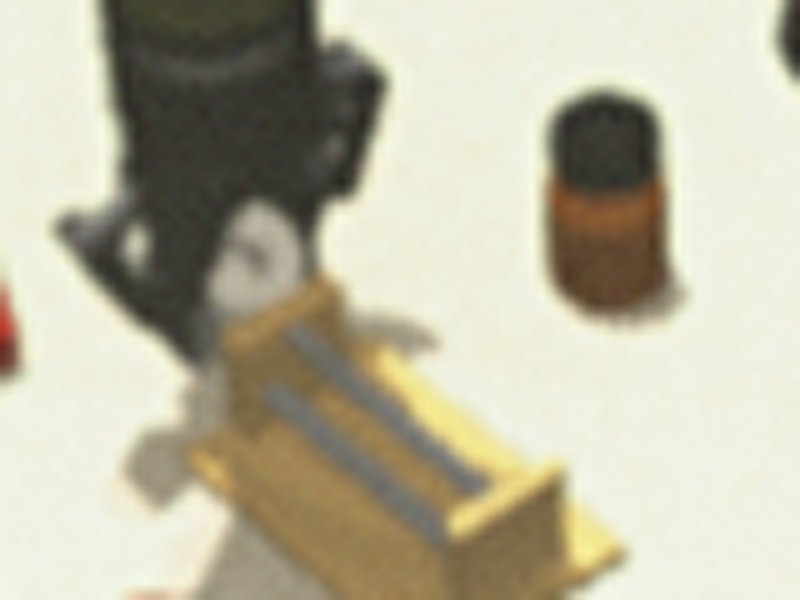

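```bash
python3 -m handwheel '{"grip":[0.6,0.6,0.6,0.6,0.6],"dp":[[0.004,0,-0.004],[0.004,0,-0.018],[0,0,-0.026],[-0.008,-0.001,-0.026],[-0.008,-0.001,-0.026]],"spin":[0,0,0,0,0]}'
python3 - <<'E'
from h import *
go([.5505,.273,.044],91.8)
go([.5505,.271,.016],91.8)
s=snap('side');b=s['pixels'][120:180,200:280]
cv2.imwrite('pics/t16.png',cv2.resize(b,(800,600),interpolation=2))
E
```

```text
time_s: 13.0
ee_pos: [0.5514, 0.2674, 0.0435]
tool_rot: [3.068, -0.116, 1.603]
contact_force: [0.7, -0.7, 1.0]
width: 0.446
t 13.0 pos [0.5514 0.2674 0.0435] rot [175.8   -6.66  91.83] F [ 0.7 -0.7  1. ] w 0.446
dp [ 0.0056 -0.0007  0.0001] spin 0.02790789757659695
t 13.0 pos [0.5514 0.2674 0.0435] rot [175.8   -6.66  91.83] F [ 0.7 -0.7  1. ] w 0.446
dp [ 0.0004 -0.0028  0.0276] spin 0.02790789757659695
```

View pics/t16.png

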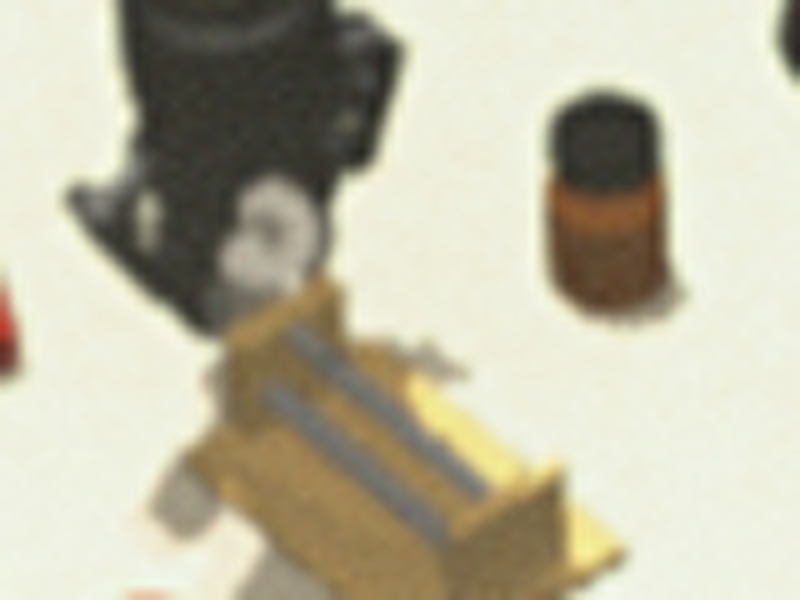

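```bash
python3 -m handwheel '{"grip":[0.6,0.6,0.6,0.6,0.6,0.6,0.6,0.6,0.6,0.6],"dp":[[0,0,0.003],[-0.001,0,0.006],[-0.002,-0.001,0.009],[-0.003,-0.001,0.012],[-0.004,-0.001,0.015],[-0.005,-0.001,0.018],[-0.006,-0.002,0.021],[-0.007,-0.002,0.024],[-0.008,-0.002,0.026],[-0.008,-0.002,0.026]],"spin":[0,0,0,0,0,0,0,0,0,0]}'
python3 - <<'E'
from h import *
go([.5505,.277,.044],91.8)
s=snap('side');b=s['pixels'][120:180,200:280]
cv2.imwrite('pics/t17.png',cv2.resize(b,(800,600),interpolation=2))
E
```

```text
time_s: 13.88
ee_pos: [0.5558, 0.2743, 0.0228]
tool_rot: [3.055, -0.131, 1.609]
contact_force: [2.1, 16.0, 13.6]
width: 0.448
t 13.8833 pos [0.5558 0.2743 0.0228] rot [175.05  -7.52  92.2 ] F [ 2.1 16.  13.6] w 0.448
dp [ 0.0056 -0.0034 -0.021 ] spin 0.3987107993081338
```

View pics/t17.png

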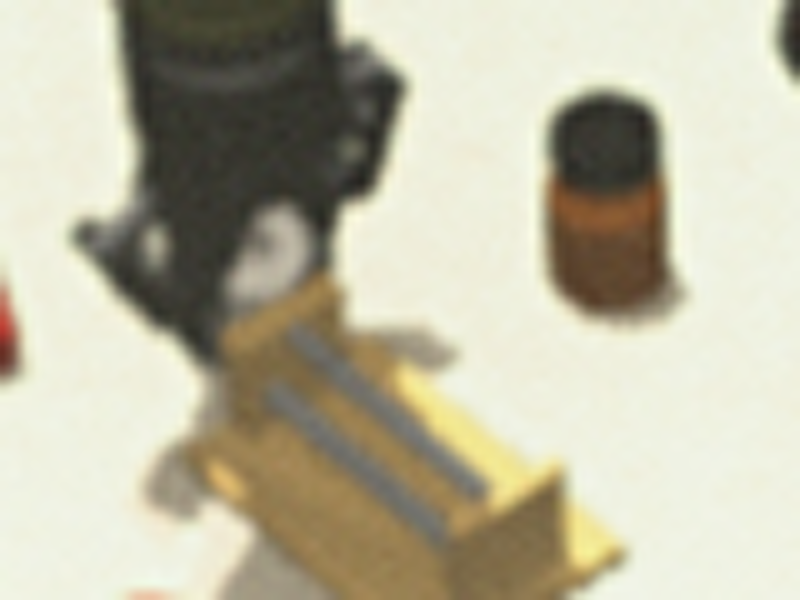

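```bash
python3 -m handwheel '{"grip":[0.6,0.6,0.6,0.6,0.6,0.6],"dp":[[0.006,0,-0.002],[0.018,0,-0.02],[0.036,0,-0.04],[0.043,0,-0.06],[0.044,0,-0.065],[0.044,0,-0.065]],"spin":[0,0,0,0,0,0]}'
python3 - <<'E'
from h import *
go([.5505,.277,.044],91.8)
s=snap('side');o=manip.get_obs();R=Ro.from_euler('xyz',o['tool_rot']).as_matrix();print(R[:,2])
G=o['ee_pos']-R[:,2]*.021;u=proj(s,[G])[0];print(u,G)
x,y=int(u[0])-40,int(u[1])-35;print(x,y)
b=s['pixels'][y:y+60,x:x+80]
cv2.imwrite('pics/t18.png',cv2.resize(b,(800,600),interpolation=2))
E
```

```text
time_s: 14.43
ee_pos: [0.5494, 0.3095, 0.0937]
tool_rot: [3.053, -0.132, 1.61]
contact_force: [0.3, 0.5, -1.9]
width: 0.445
t 14.4333 pos [0.5494 0.3095 0.0937] rot [174.95  -7.56  92.24] F [ 0.3  0.5 -1.9] w 0.445
dp [-0.0388 -0.0041  0.0448] spin 0.43789636591452563
[ 0.08088965  0.13267759 -0.98785299]
[215.9602536  129.79627238] [0.54701177 0.30558241 0.1127959 ]
175 94
```

View pics/t18.png

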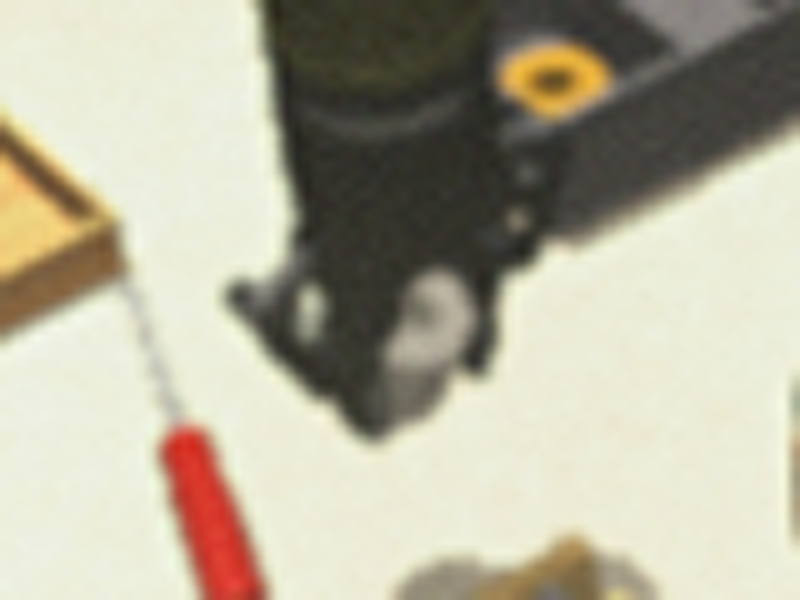

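```bash
python3 - <<'E'
from h import *
np.set_printoptions(precision=4,suppress=True)
s=snap('side');o=manip.get_obs();R=Ro.from_euler('xyz',o['tool_rot']).as_matrix()
G=o['ee_pos']-R[:,2]*.021
# predicted pixel of hole centre vs axis angle a (from horizontal toward -y)
for a in range(50,96,5):
  u=np.array([0,-np.cos(np.radians(a)),np.sin(np.radians(a))]);b=G-.028*u
  t=np.array([np.cos(np.radians(0)),0,0]);n=np.cross(u,t)
  q=proj(s,[G+.028*u,b]); 
  ring=proj(s,[G+.028*u+.02*(np.cos(f)*t+np.sin(f)*n) for f in np.arange(0,6.28,.1)]).astype(np.float32)
  e=cv2.fitEllipse(ring)
  print(a,((q-[175,94])*10).round(0).ravel(),'ellipse',np.round(e[1],2),round(e[2],1))
E
```

```text
50 [434. 342. 386. 381.] ellipse [10.51 11.52] 140.9
55 [431. 336. 390. 387.] ellipse [10.4  11.52] 129.5
60 [427. 330. 393. 392.] ellipse [10.21 11.51] 119.4
65 [423. 324. 397. 398.] ellipse [ 9.94 11.5 ] 110.6
70 [419. 319. 401. 403.] ellipse [ 9.59 11.49] 103.3
75 [415. 314. 405. 408.] ellipse [ 9.16 11.48] 97.2
80 [411. 310. 409. 412.] ellipse [ 8.66 11.47] 92.0
85 [407. 305. 413. 416.] ellipse [ 8.09 11.46] 87.6
90 [403. 302. 417. 420.] ellipse [ 7.45 11.44] 83.9
95 [399. 299. 420. 423.] ellipse [ 6.76 11.43] 80.6
```

```bash
python3 - <<'E'
from h import *
go([.551,.304,.022],91.8)
go([.551,.304,.012],91.8)
E
```

```text
t 14.5333 pos [0.5482 0.3077 0.091 ] rot [175.17  -7.41  92.13] F [-0.7 -0.7 -1.1] w 0.445
dp [-0.0127 -0.0031  0.0679] spin 0.32669263205102084
t 14.5333 pos [0.5482 0.3077 0.091 ] rot [175.17  -7.41  92.13] F [-0.7 -0.7 -1.1] w 0.445
dp [-0.014  -0.0039  0.0778] spin 0.32669263205102084
```

```bash
python3 -m handwheel '{"grip":[0.6,0.6,0.6,0.6,0.6,0.6],"dp":[[-0.003,-0.001,0.015],[-0.006,-0.002,0.03],[-0.009,-0.002,0.045],[-0.012,-0.003,0.06],[-0.013,-0.003,0.067],[-0.013,-0.003,0.068]],"spin":[0,0,0,0,0,0]}'
python3 - <<'E'
from h import *
go([.551,.304,.012],91.8)
E
```

```text
time_s: 15.03
ee_pos: [0.5491, 0.3013, 0.0182]
tool_rot: [3.063, -0.126, 1.606]
contact_force: [-1.0, -0.3, -0.9]
width: 0.45
t 15.0333 pos [0.5491 0.3013 0.0182] rot [175.48  -7.2   92.  ] F [-1.  -0.3 -0.9] w 0.45
dp [0.0019 0.0015 0.0066] spin 0.20038953930804837
```

```bash
python3 -m handwheel '{"grip":[0.6,0.6,0.6,0.6],"dp":[[0,0,0.003],[0,0,0.006],[0,0,0.008],[0,0,0.008]],"spin":[0,0,0,0]}'
python3 - <<'E'
from h import *
go([.551,.304,.012],91.8)
s=snap('side');b=s['pixels'][115:175,180:260]
cv2.imwrite('pics/t19.png',cv2.resize(b,(800,600),interpolation=2))
E
```

```text
time_s: 15.37
ee_pos: [0.5497, 0.3025, 0.0102]
tool_rot: [3.063, -0.126, 1.606]
contact_force: [-0.7, -0.5, 0.7]
width: 0.448
t 15.3667 pos [0.5497 0.3025 0.0102] rot [175.48  -7.21  92.01] F [-0.7 -0.5  0.7] w 0.448
dp [ 0.0017  0.0015 -0.0014] spin 0.21163759945875427
```

View pics/t19.png

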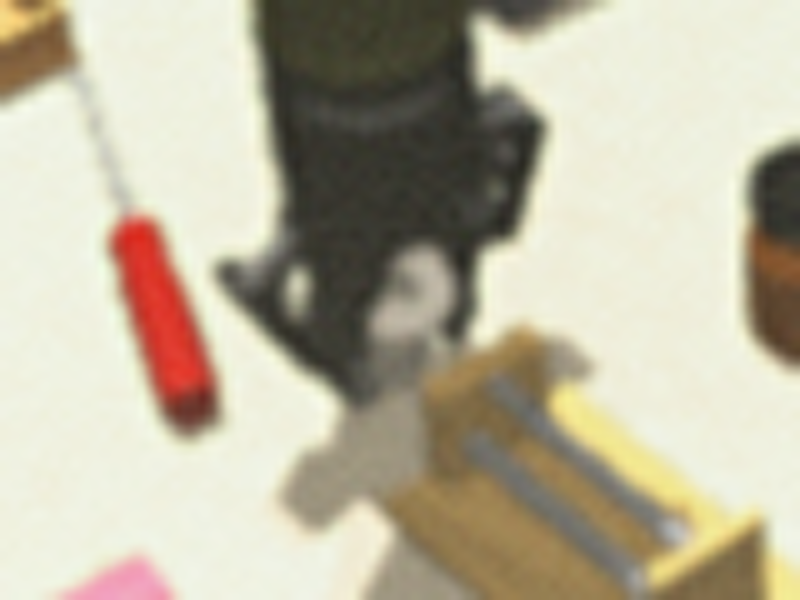

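```bash
python3 -m handwheel '{"grip":[0.6,0.6,0.6,0.6],"dp":[[0,0,0.002],[0,0,0.004],[0,0,0.005],[0,0,0.005]],"spin":[0,0,0,0]}'
```

```text
time_s: 15.75
ee_pos: [0.5509, 0.3036, 0.0076]
tool_rot: [3.061, -0.127, 1.606]
contact_force: [-3.8, -3.0, 10.5]
width: 0.448
```

```bash
python3 -m handwheel '{"grip":[0.5,0.45,0.4,0.35,0.3,0.2,0.1,0,0,0],"dp":[[0,0,0],[0,0,0],[0,0,0],[0,0,0],[0,0,0],[0,0,0],[0,0,0],[0,0,0],[0,0,0],[0,0,0]],"spin":[0,0,0,0,0,0,0,0,0,0]}'
python3 - <<'E'
from h import *
go([.551,.304,.2],91.8)
s=snap('side');b=s['pixels'][115:175,180:260]
cv2.imwrite('pics/t20.png',cv2.resize(b,(800,600),interpolation=2))
E
```

```text
time_s: 16.58
ee_pos: [0.5509, 0.3036, 0.0076]
tool_rot: [3.062, -0.127, 1.606]
contact_force: [0.7, 0.7, -0.0]
width: 1.002
t 16.5833 pos [0.5509 0.3036 0.0076] rot [175.41  -7.29  92.02] F [ 0.7  0.7 -0. ] w 1.002
dp [ 0.0248  0.0154 -0.1902] spin 0.22302741267606052
```

View pics/t20.png

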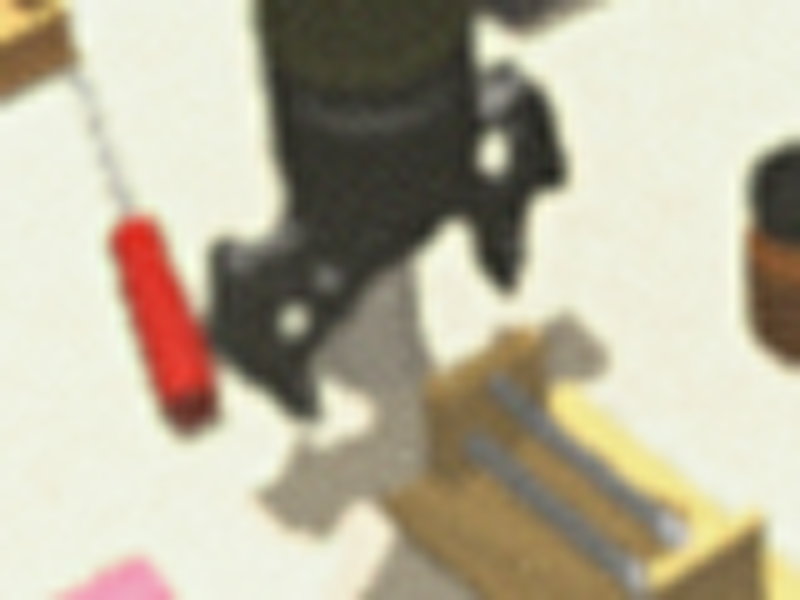

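```bash
python3 - <<'E'
from h import *
s=snap('side','s21.png');d=snap('top','d21.png')
E
```

```text
(no output)
```

View pics/s21.png

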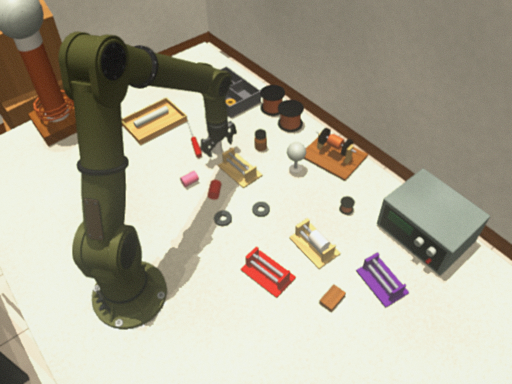

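View pics/d21.png

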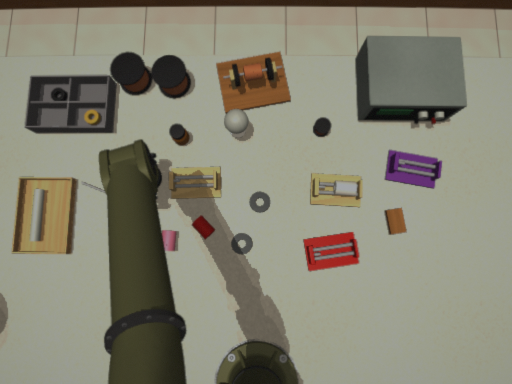

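```bash
python3 -m handwheel '{"grip":[0,0,0,0,0,0,0,0],"dp":[[0.003,0.002,-0.02],[0.006,0.004,-0.04],[0.011,0.007,-0.07],[0.015,0.009,-0.10],[0.02,0.012,-0.13],[-0.01,0.014,-0.16],[-0.04,0.014,-0.19],[-0.06,0.014,-0.19]],"spin":[0,0,0,0,0,0,0,0]}'
python3 - <<'E'
from h import *
s=snap('side','s22.png');d=snap('top','d22.png')
b=s['pixels'][90:180,150:270]
cv2.imwrite('pics/t22.png',cv2.resize(b,(800,600),interpolation=2))
E
```

```text
time_s: 17.4
ee_pos: [0.5562, 0.2178, 0.1958]
tool_rot: [3.052, -0.13, 1.605]
contact_force: [1.1, -0.7, 0.2]
width: 0.998
```

View pics/t22.png

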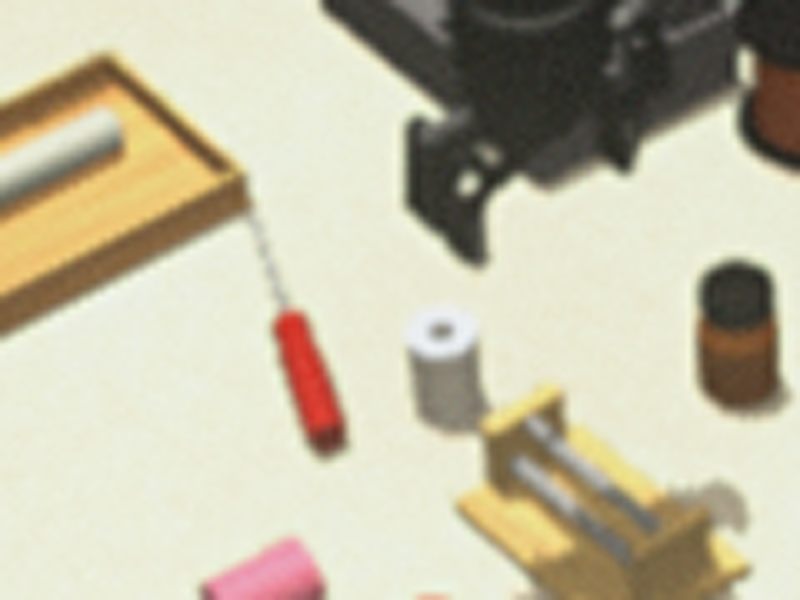

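View pics/d22.png

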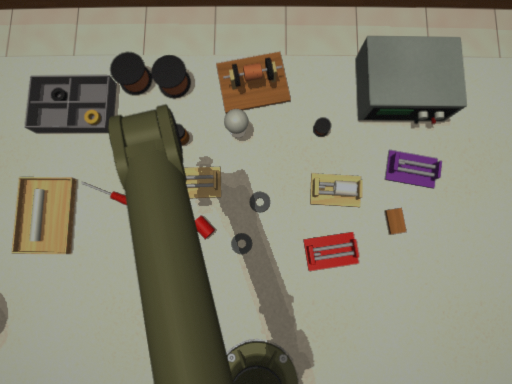

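The crop shows the spacer standing upright on the bench with its hole up: top face at (442,333), and it wasn't disturbed by the lift. The tool leans about 8° from the levering. I'll push the closed fingertips gently against the fixed cheek the opposite way to straighten it, then regrasp.

```bash
python3 - <<'E'
from h import *
s=snap('side')
c=(216.3-.4,139.95-.4)
print(onz(s,*c,.056)); 
go([.551,.085,.15],91.8)
go([.551,.085,.04],91.8)
E
```

```text
[0.54914932 0.31753376 0.056     ]
t 17.55 pos [0.5534 0.2175 0.1898] rot [175.34  -7.32  91.78] F [ 0.9 -0.6 -0.5] w 1.004
dp [-0.1364 -0.0083  0.022 ] spin -0.017163353951673344
t 17.55 pos [0.5534 0.2175 0.1898] rot [175.34  -7.32  91.78] F [ 0.9 -0.6 -0.5] w 1.004
dp [-0.1504 -0.0172  0.1308] spin -0.017163353951673344
```

```bash
python3 -m handwheel '{"grip":[0.5,1,1,1,1,1,1,1,1,1],"dp":[[-0.034,-0.002,0.005],[-0.068,-0.004,0.01],[-0.102,-0.006,0.015],[-0.137,-0.008,0.02],[-0.14,-0.01,0.05],[-0.144,-0.013,0.08],[-0.147,-0.015,0.105],[-0.150,-0.017,0.125],[-0.150,-0.017,0.131],[-0.150,-0.017,0.131]],"spin":[0,0,0,0,0,0,0,0,0,0]}'
python3 - <<'E'
from h import *
go([.551,.11,.04],91.8)
s=snap('side');b=s['pixels'][120:210,190:310]
cv2.imwrite('pics/t23.png',cv2.resize(b,(800,600),interpolation=2))
E
```

```text
time_s: 18.38
ee_pos: [0.5493, 0.0866, 0.0374]
tool_rot: [3.065, -0.127, 1.603]
contact_force: [-0.5, -0.5, -0.3]
width: -0.001
t 18.3833 pos [0.5493 0.0866 0.0374] rot [175.62  -7.28  91.85] F [-0.5 -0.5 -0.3] w -0.001
dp [0.0234 0.0025 0.0006] spin 0.054230681089336485
```

View pics/t23.png

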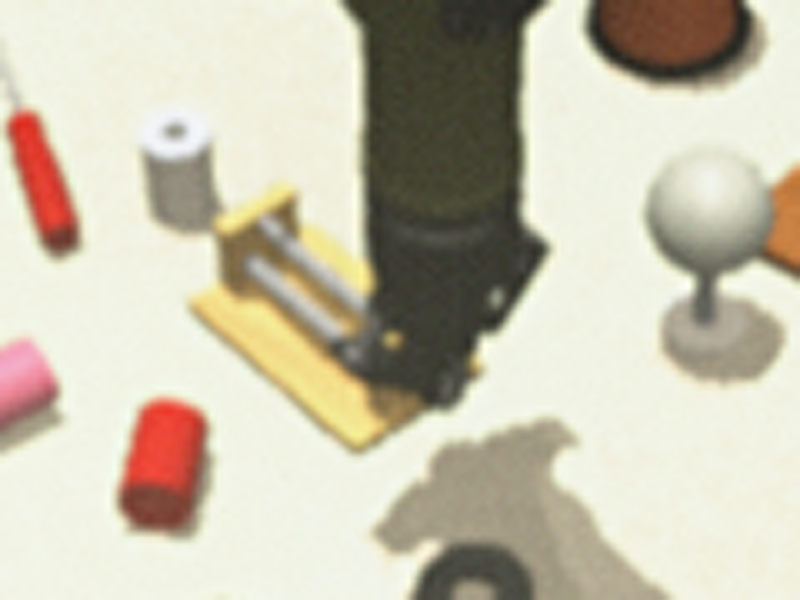

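```bash
python3 -m handwheel '{"grip":[1,1,1,1,1,1,1,1],"dp":[[0.006,0,0],[0.012,0,0],[0.017,0,0],[0.021,0,0],[0.025,0,0],[0.029,0,0],[0.031,0,0],[0.031,0,0]],"spin":[0,0,0,0,0,0,0,0]}'
python3 - <<'E'
from h import *
go([.551,.11,.04],91.8)
E
```

```text
time_s: 19.1
ee_pos: [0.5508, 0.1084, 0.0431]
tool_rot: [3.061, -0.118, 1.598]
contact_force: [-0.3, -17.1, 2.8]
width: -0.0
t 19.1 pos [0.5508 0.1084 0.0431] rot [175.38  -6.76  91.57] F [ -0.3 -17.1   2.8] w -0.0
dp [0.0012 0.     0.0033] spin -0.2314970728769481
```

```bash
for i in 1; do python3 -m handwheel '{"grip":[1,1,1,1],"dp":[[0.014,0,0.003],[0.019,0,0.004],[0.020,0,0.004],[0.020,0,0.004]],"spin":[0,0,0,0]}'; python3 -m handwheel '{"grip":[1,1,1,1],"dp":[[0.014,0,0.002],[0.019,0,0.002],[0.020,0,0.002],[0.020,0,0.002]],"spin":[0,0,0,0]}'; done
python3 - <<'E'
from h import *
go([.551,.11,.04],91.8)
E
```

```text
time_s: 19.43
ee_pos: [0.5516, 0.1087, 0.0424]
tool_rot: [3.063, -0.098, 1.586]
contact_force: [-9.7, -41.7, 20.3]
width: 0.004
time_s: 19.77
ee_pos: [0.5517, 0.1086, 0.0424]
tool_rot: [3.066, -0.077, 1.574]
contact_force: [-8.0, -39.8, 15.5]
width: -0.003
t 19.7667 pos [0.5517 0.1086 0.0424] rot [175.66  -4.42  90.19] F [ -8.  -39.8  15.5] w -0.003
dp [ 0.0013 -0.0008  0.0024] spin -1.6131726987631794
```

```bash
python3 -m handwheel '{"grip":[1,1,1,1],"dp":[[0.012,0,0.001],[0.014,0,0.001],[0.014,0,0.001],[0.014,0,0.001]],"spin":[0,0,0,0]}'; python3 -m handwheel '{"grip":[1,1,1,1],"dp":[[0.012,0,0.001],[0.014,0,0.001],[0.014,0,0.001],[0.014,0,0.001]],"spin":[0,0,0,0]}';python3 -m handwheel '{"grip":[1,1,1,1],"dp":[[0.012,0,0.001],[0.014,0,0.001],[0.014,0,0.001],[0.014,0,0.001]],"spin":[0,0,0,0]}'; python3 -m handwheel '{"grip":[1,1,1,1],"dp":[[0.012,0,0.001],[0.014,0,0.001],[0.014,0,0.001],[0.014,0,0.001]],"spin":[0,0,0,0]}'
python3 - <<'E'
from h import *
go([.551,.11,.04],91.8)
E
```

```text
time_s: 20.1
ee_pos: [0.5516, 0.1083, 0.0425]
tool_rot: [3.068, -0.062, 1.565]
contact_force: [-5.4, -27.8, 10.0]
width: -0.002
time_s: 20.43
ee_pos: [0.5515, 0.1081, 0.0426]
tool_rot: [3.071, -0.047, 1.557]
contact_force: [-6.2, -27.8, 12.3]
width: -0.001
time_s: 20.77
ee_pos: [0.5514, 0.108, 0.0427]
tool_rot: [3.074, -0.033, 1.549]
contact_force: [-6.4, -26.7, 12.1]
width: -0.002
time_s: 21.1
ee_pos: [0.5514, 0.1078, 0.0427]
tool_rot: [3.077, -0.017, 1.541]
contact_force: [-6.8, -28.3, 13.1]
width: 0.002
t 21.1 pos [0.5514 0.1078 0.0427] rot [176.33  -1.    88.27] F [ -6.8 -28.3  13.1] w 0.002
dp [ 0.0021 -0.0007  0.0027] spin -3.526515980643296
```

```bash
python3 -m handwheel '{"grip":[1,1,1,1],"dp":[[0.012,0,0.001],[0.014,0,0.001],[0.014,0,0.001],[0.014,0,0.001]],"spin":[0,0,0,0]}'
python3 - <<'E'
from h import *
o=manip.get_obs();print(Ro.from_euler('xyz',o['tool_rot']).as_matrix()[:,2])
go([.551,.088,.045],91.8)
go([.475,.088,.045],91.8)
go([.475,.118,.04],91.8)
E
```

```text
time_s: 21.43
ee_pos: [0.5515, 0.1077, 0.0426]
tool_rot: [3.081, -0.002, 1.532]
contact_force: [-6.7, -27.4, 13.2]
width: -0.0
[ 6.10128686e-02 -3.16504554e-05 -9.98136979e-01]
t 21.4333 pos [0.5515 0.1077 0.0426] rot [ 1.765e+02 -1.300e-01  8.780e+01] F [ -6.7 -27.4  13.2] w -0.0
dp [-0.0197  0.0004 -0.0024] spin -4.002091078004753
t 21.4333 pos [0.5515 0.1077 0.0426] rot [ 1.765e+02 -1.300e-01  8.780e+01] F [ -6.7 -27.4  13.2] w -0.0
dp [-0.0226 -0.0754 -0.0071] spin -4.002091078004753
t 21.4333 pos [0.5515 0.1077 0.0426] rot [ 1.765e+02 -1.300e-01  8.780e+01] F [ -6.7 -27.4  13.2] w -0.0
dp [ 0.0073 -0.0768 -0.0021] spin -4.002091078004753
```

```bash
python3 -m handwheel '{"grip":[1,1,1,1,1,1,1,1],"dp":[[-0.018,0,-0.002],[-0.025,-0.01,-0.004],[-0.025,-0.04,-0.005],[-0.023,-0.072,-0.006],[-0.01,-0.076,-0.004],[0.005,-0.077,-0.002],[0.008,-0.077,-0.002],[0.008,-0.077,-0.002]],"spin":[0,-2,-4,-4,-4,-4,-4,-4]}'
python3 - <<'E'
from h import *
go([.52,.12,.04],91.8)
s=snap('side');b=s['pixels'][120:210,170:290]
cv2.imwrite('pics/t24.png',cv2.resize(b,(800,600),interpolation=2))
E
```

```text
time_s: 22.1
ee_pos: [0.4753, 0.1201, 0.0406]
tool_rot: [3.079, 0.001, 1.605]
contact_force: [-0.6, 0.1, 0.2]
width: 0.001
t 22.1 pos [0.4753 0.1201 0.0406] rot [1.7643e+02 8.0000e-02 9.1950e+01] F [-0.6  0.1  0.2] w 0.001
dp [-0.0016  0.0446  0.0033] spin 0.14564379372853864
```

View pics/t24.png

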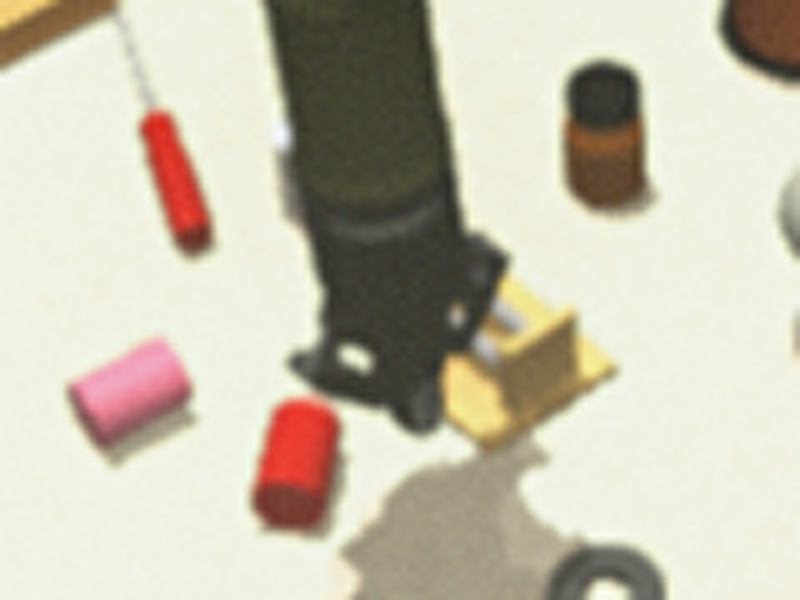

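```bash
python3 -m handwheel '{"grip":[1,1,1,1,1,1,1],"dp":[[0,0.01,0],[0,0.02,0.001],[0,0.03,0.002],[0,0.038,0.002],[0,0.044,0.002],[0,0.050,0.002],[0,0.050,0.002]],"spin":[0,0,0,0,0,0,0]}'
```

```text
time_s: 22.73
ee_pos: [0.5159, 0.1195, 0.0389]
tool_rot: [3.103, 0.005, 1.603]
contact_force: [-25.8, -1.2, 19.0]
width: -0.002
```

```bash
python3 -m handwheel '{"grip":[1,1,1,1],"dp":[[0,0.012,0],[0,0.014,0],[0,0.015,0],[0,0.015,0]],"spin":[0,0,0,0]}'
```

```text
time_s: 23.07
ee_pos: [0.5155, 0.1192, 0.0364]
tool_rot: [3.139, 0.007, 1.604]
contact_force: [-39.7, -1.8, 30.1]
width: -0.002
```

```bash
python3 -m handwheel '{"grip":[1,1,1,1,1],"dp":[[0,-0.012,0],[0,-0.025,-0.01],[0,-0.025,-0.04],[0,-0.025,-0.08],[0,-0.02,-0.12]],"spin":[0,0,0,0,0]}'
python3 - <<'E'
from h import *
go([.5495,.315,.16],91.8)
s=snap('side');d=snap('top')
b=s['pixels'][110:200,150:270]
cv2.imwrite('pics/t25.png',cv2.resize(b,(800,600),interpolation=2))
cv2.imwrite('pics/d25.png',cv2.resize(d['pixels'][140:230,100:220],(800,600),interpolation=2))
E
```

```text
time_s: 23.48
ee_pos: [0.4941, 0.1186, 0.1568]
tool_rot: [-3.141, 0.008, 1.604]
contact_force: [1.4, 0.3, 0.9]
width: -0.002
t 23.4833 pos [0.4941 0.1186 0.1568] rot [-179.99    0.46   91.88] F [1.4 0.3 0.9] w -0.002
dp [ 0.1945  0.0618 -0.0047] spin 0.08362992743542463
```

View pics/t25.png

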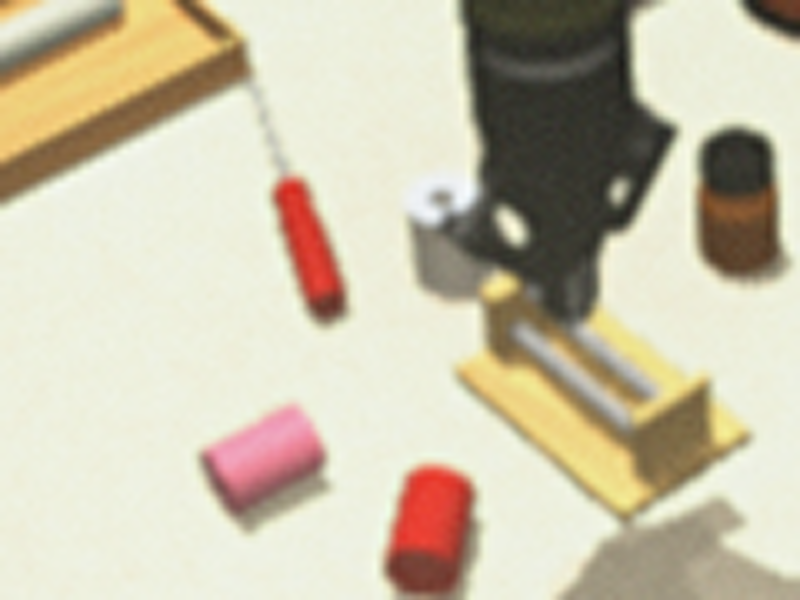

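View pics/d25.png

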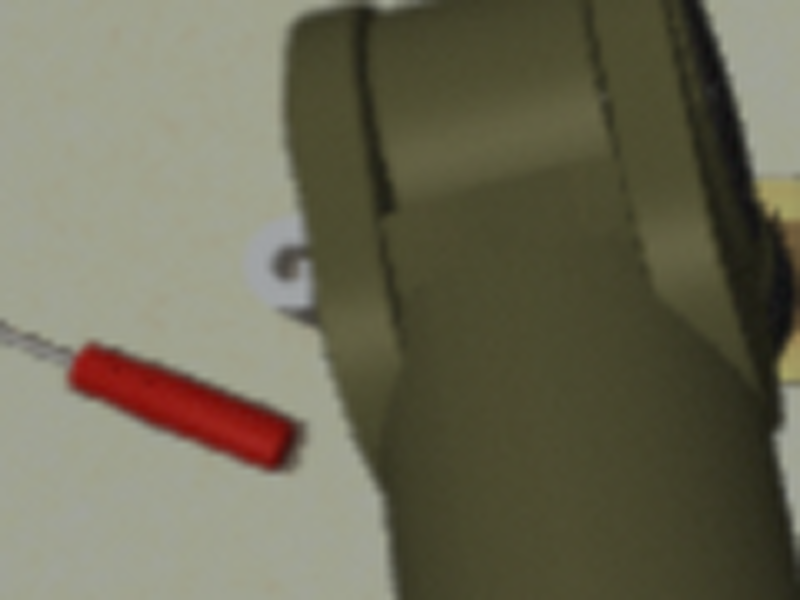

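```bash
python3 - <<'E'
from h import *
s=snap('side');d=snap('top')
a=(100+292.5/6.667-.5,140+263.5/6.667-.5);b=(150+442/6.667-.5,110+198/6.667-.5)
print(onz(d,*a,.056),onz(s,*b,.056),tri(d,a,s,b))
go([.551,.316,.15],91.8)
E
```

```text
[0.55224754 0.32154442 0.056     ] [0.54995605 0.31932352 0.056     ] (array([0.55263603, 0.32305925, 0.05180639]), np.float64(0.0007832410504939283))
t 23.6833 pos [0.4968 0.1194 0.1576] rot [179.67   0.32  91.87] F [-0.8 -0.  -0.1] w -0.0
dp [0.1948 0.0606 0.0069] spin 0.06947761328970614
```

```bash
python3 -m handwheel '{"grip":[0,0,0,0,0,0,0,0],"dp":[[0.03,0.01,0],[0.065,0.02,0],[0.1,0.03,0],[0.135,0.042,0],[0.165,0.052,0],[0.199,0.0606,0],[0.199,0.0606,0],[0.199,0.0606,0]],"spin":[0,0,0,0,0,0,0,0]}'
python3 - <<'E'
from h import *
go([.551,.3205,.03],91.8)
s=snap('side')
b=s['pixels'][80:170,150:270]
cv2.imwrite('pics/t26.png',cv2.resize(b,(800,600),interpolation=2))
E
```

```text
time_s: 24.35
ee_pos: [0.5494, 0.3222, 0.1536]
tool_rot: [3.14, 0.008, 1.607]
contact_force: [-0.3, -0.8, -0.1]
width: 1.002
t 24.35 pos [0.5494 0.3222 0.1536] rot [179.9    0.46  92.1 ] F [-0.3 -0.8 -0.1] w 1.002
dp [-0.0008  0.0014  0.1236] spin 0.3024210360301254
```

View pics/t26.png

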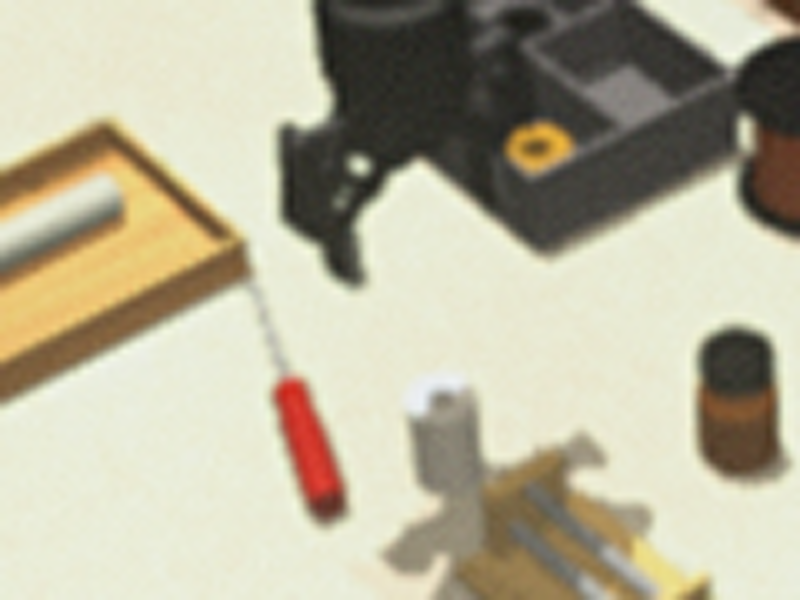

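```bash
python3 -m handwheel '{"grip":[0.3,0.3,0.3,0.3,0.3,0.3],"dp":[[0,0.001,0.02],[0,0.0015,0.04],[-0.001,0.0015,0.06],[-0.001,0.0015,0.075],[-0.001,0.0015,0.078],[-0.001,0.0015,0.078]],"spin":[0,0.3,0.3,0.3,0.3,0.3]}'
python3 - <<'E'
from h import *
go([.551,.3205,.022],91.8)
s=snap('side')
b=s['pixels'][100:175,160:260]
cv2.imwrite('pics/t27.png',cv2.resize(b,(800,600),interpolation=2))
print(proj(s,[[.551-.05,.3205,.02],[.551-.045,.3205,0]]))
for uv in [(199,152),(198,157)]: print(onz(s,*uv,.01))
E
```

```text
time_s: 24.9
ee_pos: [0.551, 0.3158, 0.0744]
tool_rot: [-3.141, 0.011, 1.597]
contact_force: [0.2, 0.4, -0.7]
width: 0.701
t 24.9 pos [0.551  0.3158 0.0744] rot [-179.97    0.65   91.5 ] F [ 0.2  0.4 -0.7] w 0.701
dp [0.0053 0.0002 0.0524] spin -0.2950617648767775
[[205.62015027 152.14463984]
 [207.2924333  155.39064241]]
[0.48761164 0.34629096 0.01      ]
[0.47007406 0.32683821 0.01      ]
```

View pics/t27.png

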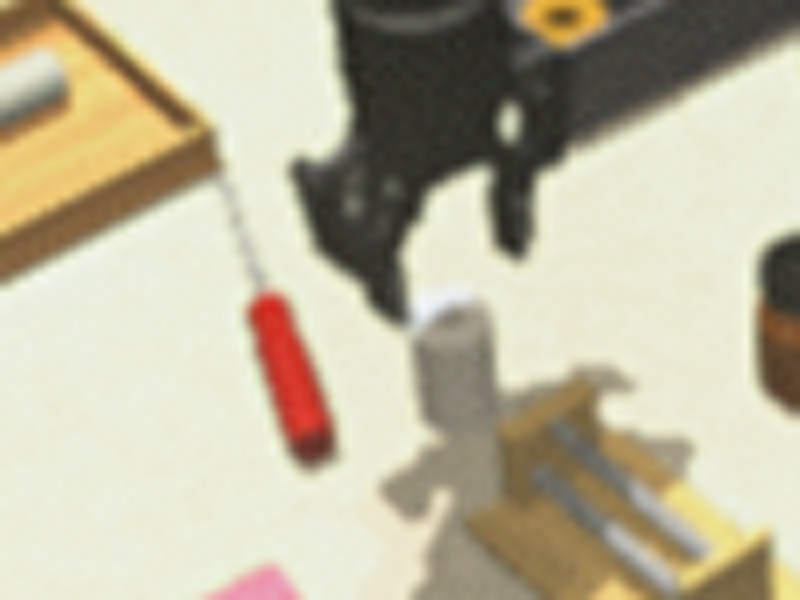

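```bash
python3 -m handwheel '{"grip":[0.3,0.3,0.3,0.3,0.3,0.3],"dp":[[0.005,0,0.008],[0.005,0,0.018],[0.005,0,0.03],[0.005,0,0.042],[0.005,0,0.052],[0.005,0,0.052]],"spin":[0,0,0,0,0,0]}'
python3 - <<'E'
from h import *
go([.551,.3205,.022],91.8)
s=snap('side')
b=s['pixels'][100:175,160:260]
cv2.imwrite('pics/t28.png',cv2.resize(b,(800,600),interpolation=2))
E
```

```text
time_s: 25.45
ee_pos: [0.5498, 0.3199, 0.0204]
tool_rot: [-3.139, 0.013, 1.598]
contact_force: [0.2, -0.5, -2.0]
width: 0.702
t 25.45 pos [0.5498 0.3199 0.0204] rot [-179.84    0.74   91.53] F [ 0.2 -0.5 -2. ] w 0.702
dp [ 0.0005  0.0012 -0.0016] spin -0.2652714926412614
```

View pics/t28.png

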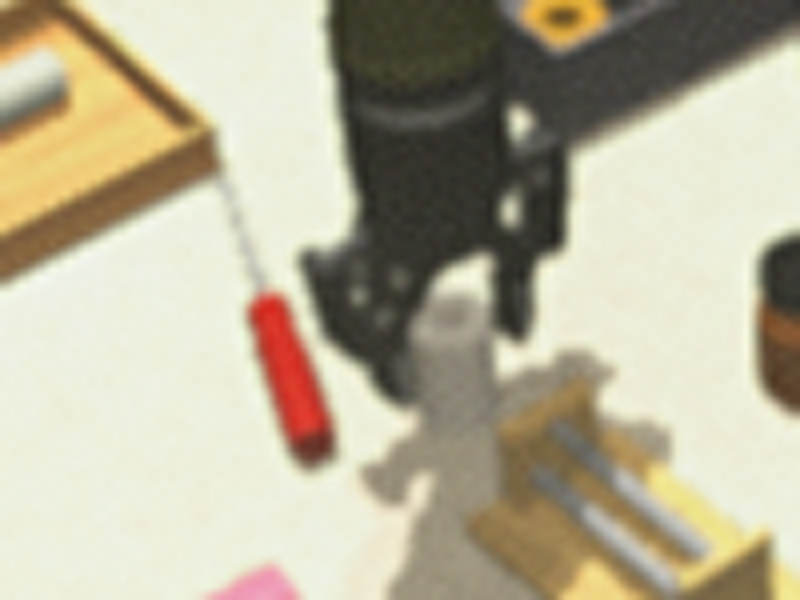

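```bash
python3 -m handwheel '{"grip":[0.4,0.5,0.6,0.6,0.6,0.6,0.6],"dp":[[0,0,0],[0,0,0],[0,0,0],[0,0,0],[0,0,0],[0,0,0],[0,0,0]],"spin":[0,0,0,0,0,0,0]}'
python3 -m handwheel '{"grip":[0.6,0.6,0.6,0.6,0.6,0.6],"dp":[[0,0,-0.005],[0,0,-0.015],[0,0,-0.03],[0,0,-0.05],[0,0,-0.06],[0,0,-0.06]],"spin":[0,0,0,0,0,0]}'
python3 - <<'E'
from h import *
go([.551,.3205,.022],91.8)
s=snap('side')
b=s['pixels'][80:155,160:260]
cv2.imwrite('pics/t29.png',cv2.resize(b,(800,600),interpolation=2))
E
```

```text
time_s: 26.08
ee_pos: [0.5509, 0.3206, 0.0223]
tool_rot: [-3.141, 0.011, 1.597]
contact_force: [0.0, 0.2, 2.1]
width: 0.447
time_s: 26.58
ee_pos: [0.5529, 0.3224, 0.0859]
tool_rot: [3.137, 0.008, 1.597]
contact_force: [0.8, -0.4, -0.4]
width: 0.445
t 26.5833 pos [0.5529 0.3224 0.0859] rot [179.75   0.46  91.52] F [ 0.8 -0.4 -0.4] w 0.445
dp [-0.0013 -0.0022  0.0639] spin -0.2758825398994418
```

View pics/t29.png

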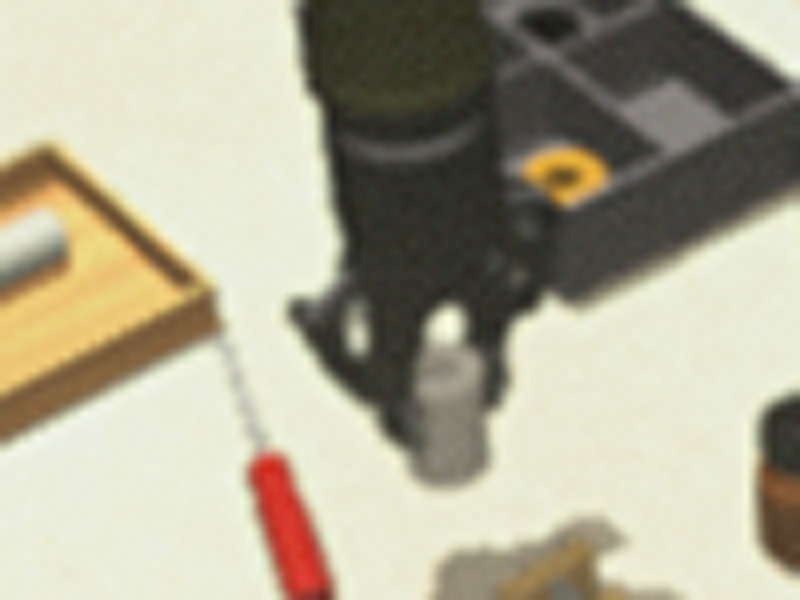

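```bash
python3 -m handwheel '{"grip":[0.6,0.6,0.6,0.6,0.6,0.6,0.6,0.6,0.6,0.6,0.6,0.6],"dp":[[0,0,-0.01],[0,0,-0.03],[0,0,-0.05],[0,0,-0.07],[0,0,-0.085],[0,0,-0.095],[0,0,-0.1],[0,0,-0.1],[0,0,-0.1],[0,0,-0.1],[0,0,-0.1],[0,0,-0.1]],"spin":[0,0,0,0,0,0,0,0,0,0,0,0]}'
python3 - <<'E'
from h import *
go([.551,.3205,.022],91.8)
s=snap('side','sF.png')
b=s['pixels'][60:135,160:260]
cv2.imwrite('pics/t30.png',cv2.resize(b,(800,600),interpolation=2))
snap('top','dF.png')
o=manip.get_obs();R=Ro.from_euler('xyz',o['tool_rot']).as_matrix();print(o['joint_vel'],R[:,2])
E
```

```text
time_s: 27.63
ee_pos: [0.5512, 0.3226, 0.183]
tool_rot: [3.141, 0.01, 1.598]
contact_force: [-0.0, 0.1, -0.1]
width: 0.449
t 27.6333 pos [0.5512 0.3226 0.183 ] rot [179.96   0.6   91.53] F [-0.   0.1 -0.1] w 0.449
dp [-0.0004 -0.0004  0.161 ] spin -0.26772320799545923
[ 0.00022691 -0.00430413  0.00110287 -0.00417422  0.00118018  0.00069996
  0.00100361] [ 0.00167328 -0.0099704  -0.99994889]
```

View pics/t30.png

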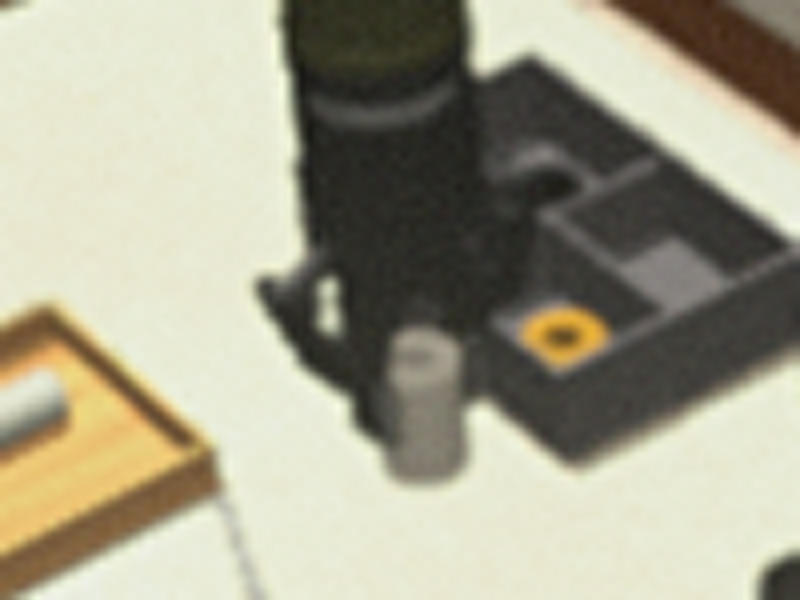

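View pics/sF.png

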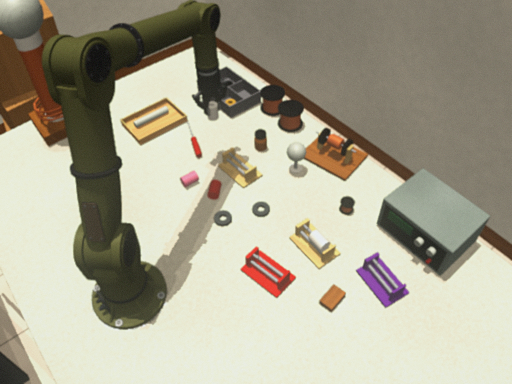

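View pics/dF.png

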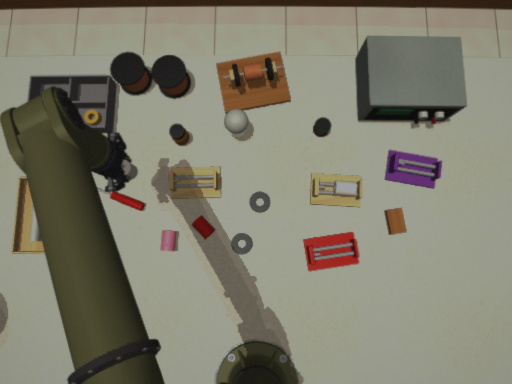

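```bash
python3 -c "
from bench import manip
print(manip.job_done())"
```

```text
the job is handed in; nothing more can be done
None
```

The job is handed in at about 28 s of the 51 s allowed. The gripper holds the left spacer still, with its bore facing up and its lower end about 16 cm above the bench.

- **Finding the hole:** I slid the spacer towards the pin and it stopped hard after 25 mm, at 26 N. That matches the plain end meeting the pin tip (+16 mm), so the bore is in the other end. A picture after lifting showed the bore there too.
- **Turning it:** the moves offer no tilt, so I lifted the spacer out and levered it up against the outer edge of the left-hand cradle's post. I then stood it on the bench, where it settled upright with the hole up, and regrasped and lifted it.
- **Last checks:** tool lean was 0.6°, contact force about 0 N and grip opening 0.45, and the joints were almost still. In the last pictures the spacer looks upright and touches only the fingers. The other spacer and the bystanders look unmoved.
- **What went less well:**
  - The levering took several passes, with up to about 44 N at the wrist, and tipped the tool by about 9°.
  - I straightened the tool by pressing the closed fingertips on the cradle's cheek. Total force at the wrist reached about 50 N there. That is well under the 120 N wrist limit, and only the fingertips were meant to touch, so the 40 N limit on the arm and gripper body should not apply.
  - The two cameras disagreed by 2–6 mm in places.

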